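# Refill the hub feeder and reset its count dial

### The arm

A 7-joint arm with a two-finger parallel gripper is mounted at the origin on the work surface. World frame = base frame: x ahead of the robot, y to its left, z up, the work surface at z = 0. Lengths are in m, angles in rad, forces in N, time in s.
With the tool pointing down it reaches from about 0.425 to 0.925 m from the base axis. Payload 6.8 kg.
Tool frame: the origin (TCP) lies at the very end of the fingers, on their centre line; the grasp point (between the pads) lies 19 mm behind it; z points along the fingers, y is the direction in which the jaws open and shut (so a half turn about z gives the same grasp; the last joint's range is limited). The gripper opens to 85 mm and grips with 20 to 120 N. Pads are 22 mm wide; open, the fingers measure 114 mm over their backs; the gripper's body (76 mm by 85 mm) begins 54 mm behind the grasp point. The pads swing forward as they close: fully open they stand 13 mm farther back than shut.
Start: joints at [-1.307, 0.477, 0.022, 1.555, -0.011, 1.109, -0.083], TCP at [0.245, 0.629, 0.231] pointing down, gripper open.
Joint ranges: [-2.96, 2.96], [-0.34, 2.1], [-1.41, 1.46], [0.24, 2.44], [-1.37, 4.51], [0.17, 1.92], [-2.96, 2.96]. Speed limits (rad/s): [2.39, 2.39, 3.14, 3.14, 3.14, 3.14, 3.14].

### API

Orientations are given as a unit quaternion [w, x, y, z].
In Python, from station import bot gives the robot as it stands.
- The arm moves only by the tool move_arm, never from a script. Its argument "commands" is text: rows parted by semicolons, each of 7 numbers parted by spaces: the opening, from 0 (shut) to 1 (fully open), then the shift along the tool's x, y, z in cm, then the turn, a rotation vector about the tool's x, y, z in degrees. In form: gripper tx ty tz rx ry rz; .... A call has 1 to 12 rows; each row shifts and turns the commanded pose from where the row before left it, along the tool's axes as they then stand; what a row does not reach is not made up. A row lasts 1/12 s, in which the tool goes at most 41.7 mm and 7.16 degrees, less where a joint would pass 70% of its speed; a pose out of reach is approached as far as the arm can. A call with a gripper value outside its range is refused whole. The fingers move at their own pace and stop on an object; "force" is the grip in N (left out, the last holds). Time passes only in rows, so rows that do not move let the fingers close. It gives the time, the measured TCP pose, the force and the opening at its end, in the units of the state.
- bot.get_obs(): the state, without advancing time (a new reading comes with each control period).
- bot.read_camera(name): name is "scene" or "top"; returns a dict with "img" (400x640x3 uint8, red, green, blue), "K" (3x3 intrinsics, pixels), "rvec" (rotation vector, rad) and "tvec" (3), from world to camera coordinates, as OpenCV has them. Camera axes: x right, y down, z forward; pixel columns grow to the right and rows downward; lengths in m; the calibration is good to about 2 mm. A picture is of the moment at which its call begins. There is no depth.
- bot.hand_in(): hands the job in, once; it reports no verdict.
The state is a dict: "t": time; "q": joint angles; "joint_vel": joint speeds; "joint_torque": joint torques, N m; "eef_pos": TCP position; "tool_rot": TCP orientation; "contact_force": force on the tool from outside, world axes, zero at the start; "torque": the same for the moment, N m; "gripper_width": opening from 0.0 (shut) to 1.0 (fully open).
Only numpy, scipy, OpenCV 4.12 (cv2) and the standard library are available. Lean on these libraries where they do the work, as an engineer would, in place of code of your own. Each camera call takes 0.05 s, during which the arm holds its last target. There are 200 camera calls.

### The job

Refill the hub feeder for the next welding run: slide the thumb latch aside so that the sprung loading cover flies open, set every flanged steel hub that stands on the bench into the sloped roller lane, flange down and without dropping it, so that they run down and queue at the stop, and shut the cover until the latch snaps over it. Also turn the count dial back so that its pointer is on the zero mark. Leave the other things on the bench where they are.

Things in the scene. Friction and masses are not known exactly. Their poses are not given: they have to be found in the camera images.
- lane_stop (a point): Mid-width of the sloped lane, level with the tops of its skate wheels, at the face of the stop at its low end. y runs up the lane (8 degrees), x across it to the far side, z square to it; 'lane' below means this frame. Lane: two tracks of white wheels (hubs run down by themselves), 360 long, 66 wide between rails 16 high. The feeder is fixed. Clear fixed hood over y 0 to 241, top at z 73, x -50 to 50.
- lane_mouth (a point): Level with the wheel tops, mid-width, middle of the loading mouth, lane (0, 303, 0), same axes. The mouth is lane y 245 to 360 and is open from above when the cover is open; the end wall is 16 high. A hub let go here runs down to the stop or the last hub. Five hubs reach to lane y 300.
- cover (a joint): Angle of the grey sheet-metal loading cover, rad: 0 shut, 1.85 wide open, standing up at the far side of the lane. A spring (0.35 N m shut, 0.13 N m open, cover 0.26 kg) throws it open when the latch lets go and holds it open. To shut: push on cover_edge from the far side, over and down, until the latch snaps; pressed, it goes to -0.02.
- cover_hinge (a point): Middle of the cover's hinge line, fixed, at lane (48, 303, 20); the line runs along the lane's y. Axes as the lane. The cover turns about it so that its free edge rises and goes over to the far side.
- cover_edge (a point): On the cover's outer top face, mid-length (116 along the lane), 4 mm from its free edge; moves with it. z: outward normal (up when shut, to the far side when open), -x: to the free edge. Shut, it is at lane (-42, 303, 69.5). Skirts 40 to 48 deep at front, back and upper end. The last 12 mm of shutting take 5 to 12 N here, as a pin on the front skirt pushes the latch aside, then it snaps.
- latch (a joint): Travel of the thumb latch, m: 0 home, to 0.014 slid up the lane (lane +y). Spring 2 to 4 N, it returns by itself. The cover is free from 0.009 on. As the cover is pressed shut its pin pushes the latch to 0.008, then it snaps back to 0 over the pin.
- latch_thumb (a point): Centre of the latch's black thumb piece, 22 across the lane (x), 18 along it (y), 30 high, on a steel deck at the feeder's near side; the deck top is 21 below this point. The cover's front skirt is 31 mm from its side, and the shut cover's top is 28 above this point. Moves with the latch. Axes as the lane.
- count_knob (a joint): Angle of the count dial's pointer knob, rad: 0 with the pointer on the zero mark (the long double graduation, on the dial's side away from the robot), growing clockwise seen from above. Turns from -0.7 to 5 and stays where it is left (friction 0.04 N m).
- knob_grip (a point): On the axis of the count dial's knob, half-way up its bar grip. The dial lies face up on a grey box at the feeder's near side, by the low end. The black bar grip is 38 long (this frame's x, towards the pointer), 13 wide (y), its top 12 above this point; the box top is 28 below it. z is up.
- hub0_mid (a point): One of the turned steel flanged hubs, all alike (3 to 5 are present): a flange 60 in diameter and 10 thick at the bottom with a round boss 34 in diameter above it, 50 high in all; about 0.4 kg. Point on its axis, half-way up (25 above its underside), z along the axis. Stands flange down on the bench at the left.
- hub1_mid (a point): One of the turned steel flanged hubs, all alike (3 to 5 are present): a flange 60 in diameter and 10 thick at the bottom with a round boss 34 in diameter above it, 50 high in all; about 0.4 kg. Point on its axis, half-way up (25 above its underside), z along the axis. Stands flange down on the bench at the left.
- hub2_mid (a point): One of the turned steel flanged hubs, all alike (3 to 5 are present): a flange 60 in diameter and 10 thick at the bottom with a round boss 34 in diameter above it, 50 high in all; about 0.4 kg. Point on its axis, half-way up (25 above its underside), z along the axis. Stands flange down on the bench at the left.
- hub3_mid (a point): One of the turned steel flanged hubs, all alike (3 to 5 are present): a flange 60 in diameter and 10 thick at the bottom with a round boss 34 in diameter above it, 50 high in all; about 0.4 kg. Point on its axis, half-way up (25 above its underside), z along the axis. Stands flange down on the bench at the left.
- hub4_mid (a point): One of the turned steel flanged hubs, all alike (3 to 5 are present): a flange 60 in diameter and 10 thick at the bottom with a round boss 34 in diameter above it, 50 high in all; about 0.4 kg. Point on its axis, half-way up (25 above its underside), z along the axis. Stands flange down on the bench at the left.
- spray_can: Grey spray can, 64 in diameter, 170 high, standing behind the feeder: leave alone. Origin at the centre of its underside.
- mug: White mug, 80 in diameter, 100 high, at the back: leave alone. Origin at the centre of its underside.
- wire_brush: Wire brush about 200 long lying bristles up on the right, near the robot: leave alone. Origin under its middle.
- parts_bin: Yellow plastic bin 160 x 110 x 75 on the right: leave alone. Origin at the centre of its underside.

How it is judged:
By the outcome, as a careful person would: the job done as asked, in the order asked, and still so for the second after the job is handed in, with the robot touching nothing.
Of hub0, hub1, hub2, hub3, hub4 only 3 to 5 are there at a start; the rules pass over those that are not, and their reading is None.
At some moment in a run one of hub0, hub1, hub2, hub3, hub4 may be knocked a few centimetres aside while the robot is not near it.
It also fails if it takes over 210 s, if anything falls off the work surface, if the arm or the gripper's body presses on something with over 40 N, if the wrist force passes 120 N, or if a joint passes its speed limit or range.

## Working session

There is one attempt and no reset: what is moved stays moved. The work goes in short steps, Python scripts to look and compute and a tool call to move; the robot and the scene stay as the last step left them, time stands still between calls to the robot, and variables do not carry over. Pictures are saved under pics/ and viewed, about 12 in all and at most 16, crops included, and the job is handed in when it is done.

Besides the shell and the picture viewer there is one more tool, called as name(argument=value, ...) on one line, values as JSON. move_arm: Moves the arm, as the interface text tells. Its arguments: {"type":"object","properties":{"commands":{"type":"string"},"force":{"type":"number"}},"required":["commands"]}

```bash
ls; mkdir -p pics
cat > h.py <<'E'
import numpy as np,cv2
from station import bot
def snap(n,name,crop=None,s=1):
    c=bot.read_camera(n); im=c["img"][:,:,::-1].copy(); np.savez(f"cam_{n}.npz",K=c["K"],r=c["rvec"],t=c["tvec"],img=im)
    if crop: x0,y0,x1,y1=crop; im=im[y0:y1,x0:x1]
    if s!=1: im=cv2.resize(im,None,fx=s,fy=s,interpolation=cv2.INTER_CUBIC)
    cv2.imwrite(f"pics/{name}.png",im)
def crop(n,name,c,s):
    im=np.load(f"cam_{n}.npz")["img"]; x0,y0,x1,y1=c
    cv2.imwrite(f"pics/{name}.png",cv2.resize(im[y0:y1,x0:x1],None,fx=s,fy=s,interpolation=cv2.INTER_CUBIC))
def C(n): d=np.load(f"cam_{n}.npz"); return d["K"],d["r"],d["t"]
def proj(n,P):
    K,r,t=C(n); return cv2.projectPoints(np.atleast_2d(np.array(P,float)),r,t,K,None)[0][:,0]
def ray(n,uv,z):
    K,r,t=C(n); R=cv2.Rodrigues(r)[0]; o=-R.T@t.ravel(); d=R.T@np.linalg.inv(K)@np.array([*uv,1.])
    return o+d*(z-o[2])/d[2]
E
python3 - <<'E'
from h import *
snap("scene","s0");snap("top","t0")
for n in("scene","top"):
    K,r,t=C(n);R=cv2.Rodrigues(r)[0];print(n,K[0,0],-R.T@t.ravel(),R[2])
o=bot.get_obs();print(o)
E
```

```text
pics
scene 371.6181081276375 [ 0.96539201 -0.34191135  0.99457358] [-0.45279919  0.24677325 -0.85678227]
top 371.9309820664213 [ 0.2699155  -0.08419808  1.26983335] [ 0.1904596   0.00352687 -0.9816887 ]
{'t': 0.1, 'q': array([-1.3070775 ,  0.47772106,  0.02233451,  1.55634613, -0.01149137,
        1.10932722, -0.08312205]), 'joint_vel': array([ 0.00089308, -0.00075169, -0.00165663, -0.00165666, -0.00029215,
       -0.00093922, -0.00148754]), 'joint_torque': array([ 4.18531694e-03, -5.97760391e+01,  1.61370814e+00, -2.81953222e+01,
        1.28370340e-02,  5.16334185e-03, -1.54396645e-05]), 'eef_pos': array([0.2450466 , 0.62836873, 0.23042309]), 'tool_rot': array([-9.23143206e-05,  1.84835802e-01,  9.82769060e-01, -8.31717167e-04]), 'contact_force': array([ 0.01815083,  0.27960567, -0.09898698]), 'torque': array([0.06824832, 0.00337523, 0.05209106]), 'gripper_width': 1.0012757179038896}
```

View pics/s0.png

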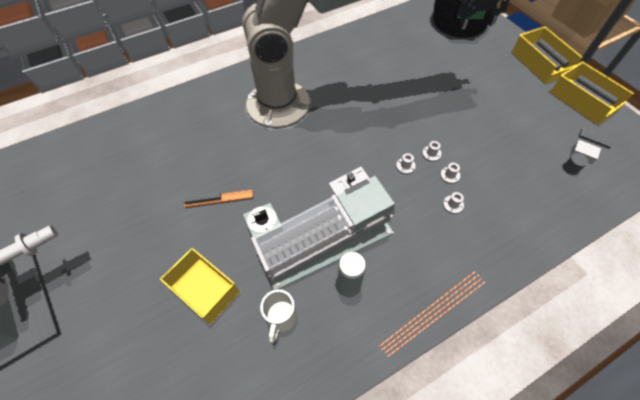

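View pics/t0.png

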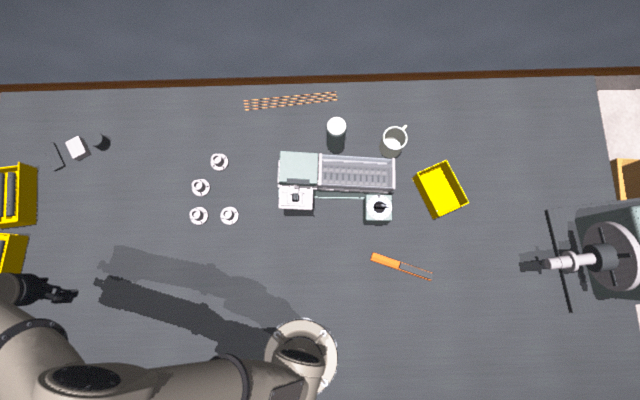

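Scene overview: four hubs at the left (top view 219,161; 200,187; 198,215; 229,215), with the cover at (298,168), latch at (296,197) and dial at (379,207). Next I'll take enlarged crops.

Run:
```python
from h import *
crop("top","t1",(180,130,400,230),3.6)
crop("scene","s1",(230,130,470,285),3.3)
```

```text
(no output)
```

View pics/t1.png

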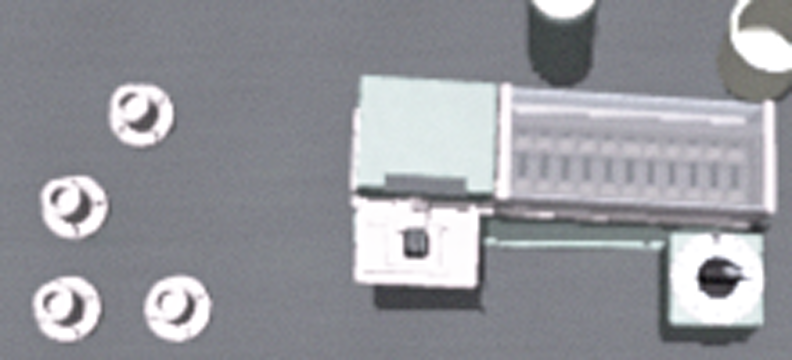

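View pics/s1.png

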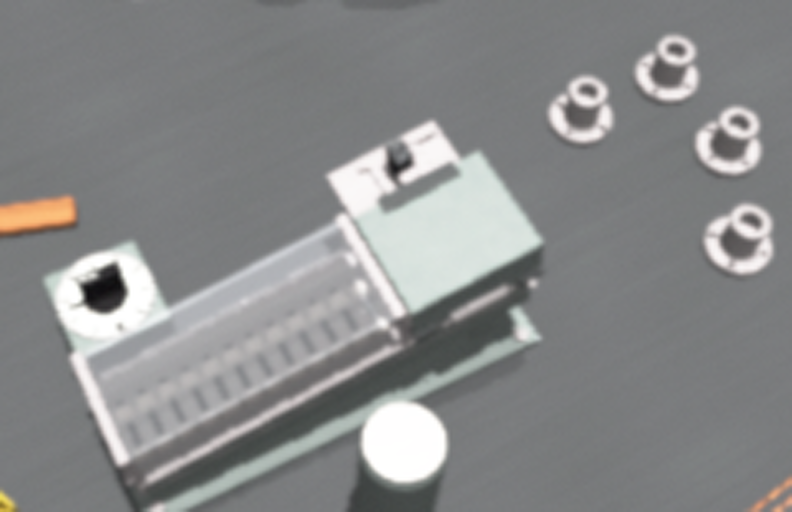

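```bash
cat > fit.py <<'E'
from h import *
from scipy.optimize import least_squares
from scipy.spatial.transform import Rotation as Ro
T=lambda p:np.array(p)/3.6+[180,130]
S=lambda p:np.array(p)/3.3+[230,130]
L=[("cov",(-46,361,69.5),(354,190),(480,152)),("cov",(-46,245,69.5),(494,195),(354,214)),("cov",(48,361,69.5),(362,76),(543,240)),("cov",(48,245,69.5),(500,83),(408,312)),
("hood",(50,0,73),(772,101),(128,457)),("hood",(-50,0,73),(775,213),(76,352)),
]
def lanepose(p): return Ro.from_euler('z',p[3])*Ro.from_euler('x',8,degrees=True),np.array(p[:3])
def res(p):
    R,t=lanepose(p); out=[]
    for _,l,a,b in L:
        P=R.apply(np.array(l)/1000)+t
        out+=list(proj("top",P)[0]-T(a))+list(proj("scene",P)[0]-S(b))
    return np.array(out)
if __name__=="__main__":
    g=ray("top",T((770,160)),0.1)
    s=least_squares(res,[g[0],g[1],.06,0.0],loss='soft_l1'); print(s.x); print(res(s.x).reshape(-1,4).round(1))
    np.save("lane.npy",s.x)
    R,t=lanepose(s.x); w=lambda l:(R.apply(np.array(l)/1000)+t).round(4)
    print("mouth",w((0,303,0)),"edge",w((-42,303,69.5)),"hinge",w((48,303,20)))
    def tri(a,b):
        f=lambda P:np.r_[proj("top",P)[0]-a,proj("scene",P)[0]-b]
        r=least_squares(f,np.r_[ray("top",a,.05)]);return r.x.round(4),abs(r.fun).max().round(2)
    th=tri(T((416,241)),S((402,152)));print("thumb top",th, (R.inv().apply(th[0]-t)*1000).round(1))
    print("knob",tri(T((717,277)),S((103,280))))
    for f,b in zip([(141,115),(74,207),(67,309),(178,309)],[(739,243),(729,147),(668,77),(581,116)]):
        print("hub",ray("top",T(f),.01).round(4),ray("scene",S(b),.01).round(4))
    for f,b in zip([(133,103),(70,197),(60,303),(173,300)],[(750,220),(739,123),(677,49),(588,91)]):
        print("boss",ray("top",T(f),.05).round(4),ray("scene",S(b),.05).round(4))
E
python3 fit.py
```

```text
[ 0.56619911 -0.30276963  0.05752043 -0.05712133]
[[ 0.3 -1.7 -0.  -0.5]
 [-0.6 -0.8 -0.3  0.5]
 [-0.3  0.2 -0.3  0.1]
 [-1.2  0.9  0.6 -0.7]
 [-0.3  0.4 -2.5  1.7]
 [-0.9 -0.  -1.2  0.1]]
mouth [ 0.5833 -0.0032  0.0997] edge [ 0.5408 -0.0105  0.1685] hinge [ 0.6311 -0.0087  0.1195]
thumb top (array([4.957e-01, 2.000e-04, 1.520e-01]), np.float64(0.67)) [-87.7 308.7  52. ]
knob (array([ 0.4625, -0.2613,  0.1177]), np.float64(0.01))
hub [0.6565 0.2765 0.01  ] [0.6598 0.2756 0.01  ]
hub [0.5658 0.339  0.01  ] [0.571  0.3373 0.01  ]
hub [0.4663 0.3421 0.01  ] [0.4735 0.3397 0.01  ]
hub [0.4635 0.2361 0.01  ] [0.4691 0.2354 0.01  ]
boss [0.6563 0.273  0.05  ] [0.6585 0.2746 0.05  ]
boss [0.5662 0.3297 0.05  ] [0.5703 0.3356 0.05  ]
boss [0.4659 0.3352 0.05  ] [0.4705 0.3411 0.05  ]
boss [0.4658 0.2308 0.05  ] [0.4686 0.2353 0.05  ]
```

```bash
cat > go.py <<'E'
from h import *
from fit import lanepose
from scipy.spatial.transform import Rotation as Ro
lp=np.load("lane.npy"); R,t=lanepose(lp)
def W(l): return R.apply(np.array(l,float)/1000)+t
def ori(tilt=0,yaw=None):  # tool z down, tool x along lane y (y along lane x); tilt deg about lane x
    y=lp[3] if yaw is None else yaw
    base=Ro.from_matrix(np.array([[0,1,0],[1,0,0],[0,0,-1.]]).T)
    return Ro.from_euler('z',y)*Ro.from_euler('x',tilt,degrees=True)*base
def cur():
    o=bot.get_obs(); q=o["tool_rot"]; return o,Ro.from_quat([*q[1:],q[0]])
def to(P,O,label=""):
    o,r=cur(); d=np.array(P)-o["eef_pos"]
    print(label,"t",round(o["t"],1),"pos",o["eef_pos"].round(4),"F",o["contact_force"].round(1),"g",round(float(o["gripper_width"]),2))
    print("  rot(tool deg)",np.rad2deg((r.inv()*O).as_rotvec()).round(1),"then shift in final tool axes cm",(O.inv().apply(d)*100).round(2),"| in current axes",(r.inv().apply(d)*100).round(2))
E
python3 - <<'E'
from go import *
print(W((-88,306,42)),W((-88,270,120)))
to(W((-88,270,120)),ori())
to(W((-88,270,38)),ori())
E
```

```text
[ 0.49530854 -0.00105361  0.14169866] [ 0.49265355 -0.04748292  0.21392933]
 t 0.1 pos [0.245  0.6284 0.2304] F [ 0.   0.3 -0.1] g 1.0
  rot(tool deg) [-0.1  0.1 72. ] then shift in final tool axes cm [-66.06  28.58   1.65] | in current axes [-47.62 -53.97   1.75]
 t 0.1 pos [0.245  0.6284 0.2304] F [ 0.   0.3 -0.1] g 1.0
  rot(tool deg) [-0.1  0.1 72. ] then shift in final tool axes cm [-64.92  28.58   9.77] | in current axes [-47.27 -52.87   9.86]
```

move_arm(commands="0 0 0 0 0 0 6;0 0 0 0 0 0 6;0 0 0 0 0 0 6;0 0 0 0 0 0 6;0 0 0 0 0 0 6;0 0 0 0 0 0 6;0 0 0 0 0 0 6;0 0 0 0 0 0 6;0 0 0 0 0 0 6;0 0 0 0 0 0 6;0 0 0 0 0 0 6;0 0 0 0 0 0 6")

```text
t: 1.1
eef_pos: [0.245, 0.6286, 0.2307]
tool_rot: [0.0, 0.729, 0.685, -0.0]
contact_force: [0.1, 0.1, 0.3]
gripper_width: 0.0
```

move_arm(commands="0 -3.3 1.43 0 0 0 0;0 -3.3 1.43 0 0 0 0;0 -3.3 1.43 0 0 0 0;0 -3.3 1.43 0 0 0 0;0 -3.3 1.43 0 0 0 0;0 -3.3 1.43 0 0 0 0;0 -3.3 1.43 0 0 0 0;0 -3.3 1.43 0 0 0 0;0 -3.3 1.43 0 0 0 0;0 -3.3 1.43 0 0 0 0")

```text
t: 1.93
eef_pos: [0.369, 0.2893, 0.2311]
tool_rot: [-0.0, 0.727, 0.686, -0.0]
contact_force: [1.5, -0.1, 0.1]
gripper_width: 0.0
```

move_arm(commands="0 -3.3 1.43 0 0 0 0;0 -3.3 1.43 0 0 0 0;0 -3.3 1.43 0 0 0 0;0 -3.3 1.43 0 0 0 0;0 -3.3 1.43 0 0 0 0;0 -3.3 1.43 0 0 0 0;0 -3.3 1.43 0 0 0 0;0 -3.3 1.43 0 0 0 0;0 -3.3 1.43 0 0 0 0;0 -3.3 1.43 0 0 0 0")

```text
t: 2.77
eef_pos: [0.4928, -0.0481, 0.2312]
tool_rot: [-0.0, 0.727, 0.687, 0.0]
contact_force: [1.4, 0.4, -0.1]
gripper_width: 0.004
```

Run:
```python
from go import *
to(W((-88,272,38)),ori())
snap("top","t2",(180,130,400,230),3.6)
snap("scene","s2",(230,60,470,240),3.3)
```

```text
t 2.8 pos [ 0.4928 -0.0481  0.2312] F [ 1.4  0.4 -0.1] g 0.0
  rot(tool deg) [-0. -0. -0.] then shift in final tool axes cm [ 1.4  -0.01  9.82] | in current axes [ 1.39 -0.01  9.82]
```

View pics/s2.png

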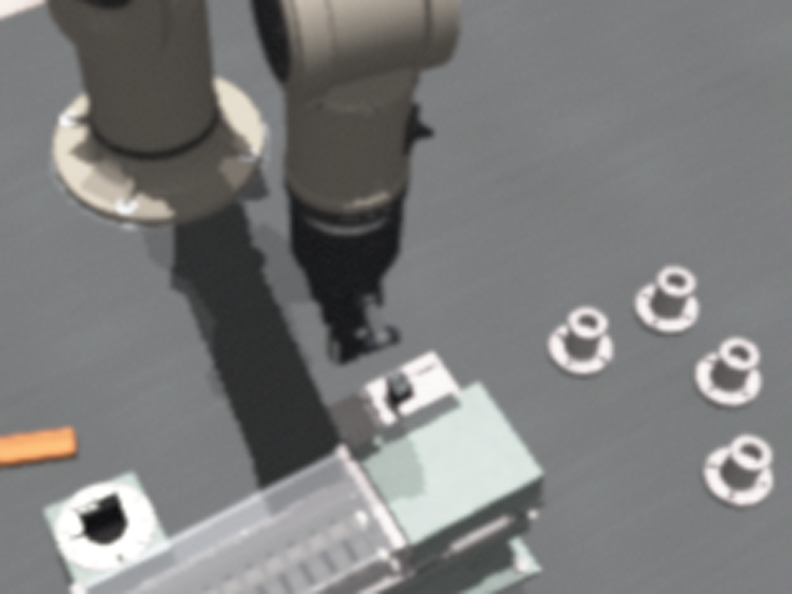

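The arm is above the deck and the gripper is just to the low side of the thumb. Going down beside it, then pushing up-lane.

move_arm(commands="0 0 0 2.5 0 0 0;0 0 0 2.5 0 0 0;0 0 0 2.5 0 0 0;0 0 0 2.3 0 0 0;0 0 0 0 0 0 0")

```text
t: 3.28
eef_pos: [0.4894, -0.0456, 0.1296]
tool_rot: [-0.002, 0.727, 0.687, -0.003]
contact_force: [-0.5, 0.1, -0.1]
gripper_width: 0.001
```

move_arm(commands="0 1 0 -0.14 0 0 0;0 1 0 -0.14 0 0 0;0 0 0 0 0 0 0")

```text
t: 3.53
eef_pos: [0.4954, -0.0234, 0.1377]
tool_rot: [0.0, 0.726, 0.688, 0.002]
contact_force: [-0.3, 0.5, -0.2]
gripper_width: -0.002
```

move_arm(commands="0 0.5 0 -0.07 0 0 0;0 0.5 0 -0.07 0 0 0;0 0 0 0 0 0 0")

```text
t: 3.78
eef_pos: [0.4951, -0.0154, 0.1383]
tool_rot: [0.0, 0.727, 0.687, 0.001]
contact_force: [0.3, -0.3, -0.3]
gripper_width: -0.0
```

move_arm(commands="0 0.4 0 -0.06 0 0 0;0 0.4 0 -0.06 0 0 0;0 0 0 0 0 0 0")

```text
t: 4.03
eef_pos: [0.4952, -0.0085, 0.139]
tool_rot: [0.0, 0.727, 0.686, 0.0]
contact_force: [0.2, -4.2, 1.8]
gripper_width: -0.003
```

Run:
```python
from go import *
to(W((-88,302,40)),ori())
snap("scene","s3",(230,130,470,285),3.3)
```

```text
t 4.0 pos [ 0.4952 -0.0085  0.139 ] F [ 0.2 -4.2  1.8] g -0.0
  rot(tool deg) [ 0.  0. -0.] then shift in final tool axes cm [ 0.38 -0.03 -0.02] | in current axes [ 0.38 -0.03 -0.02]
```

View pics/s3.png

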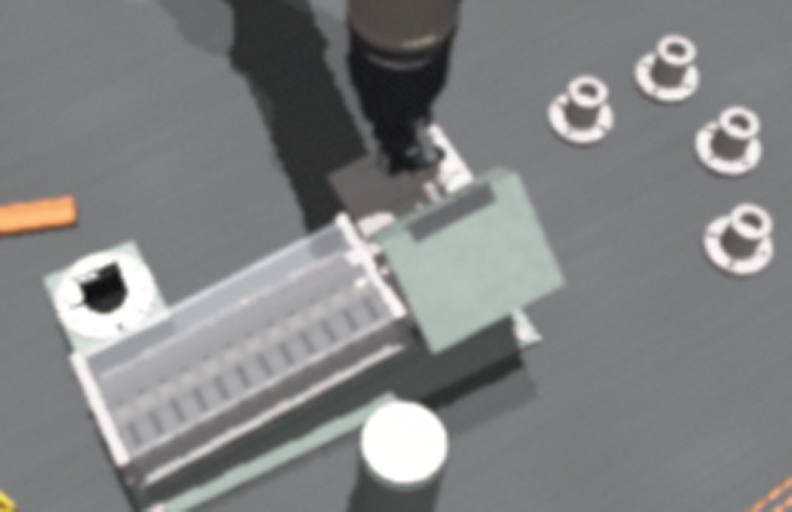

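The cover is springing open. I'll back off, raise the tool, and check the lane from above.

move_arm(commands="0 0 0 0 0 0 0;0 0 0 0 0 0 0;0 0 0 0 0 0 0;0 -0.7 0 0 0 0 0;0 -0.7 0 0 0 0 0;0 0 0 -3 0 0 0;0 0 0 -3 0 0 0;0 0 0 -3 0 0 0;1 0 0 -3 0 0 0;1 3 0 0 0 0 0;1 3 0 0 0 0 0;1 3 0 0 0 0 0")

```text
t: 5.08
eef_pos: [0.499, 0.0685, 0.2592]
tool_rot: [-0.001, 0.728, 0.686, 0.001]
contact_force: [0.2, 0.7, -0.2]
gripper_width: 0.566
```

move_arm(commands="1 3 0 0 0 0 0;1 3 0 0 0 0 0;1 3 0 0 0 0 0;1 3 0 0 0 0 0;1 3 0 0 0 0 0;1 0 0 0 0 0 0")

```text
t: 5.58
eef_pos: [0.5065, 0.2246, 0.2579]
tool_rot: [-0.001, 0.724, 0.69, 0.0]
contact_force: [-0.5, 0.1, -0.5]
gripper_width: 1.002
```

Run:
```python
from go import *
to((.4675,.2355,.10),ori(),"hub")
snap("top","t3",(180,130,400,230),3.6)
```

```text
hub t 5.6 pos [0.5065 0.2246 0.2579] F [-0.5  0.1 -0.5] g 1.0
  rot(tool deg) [-0.1 -0.1  0.5] then shift in final tool axes cm [ 0.86 -3.96 15.79] | in current axes [ 0.86 -3.92 15.8 ]
```

View pics/t3.png

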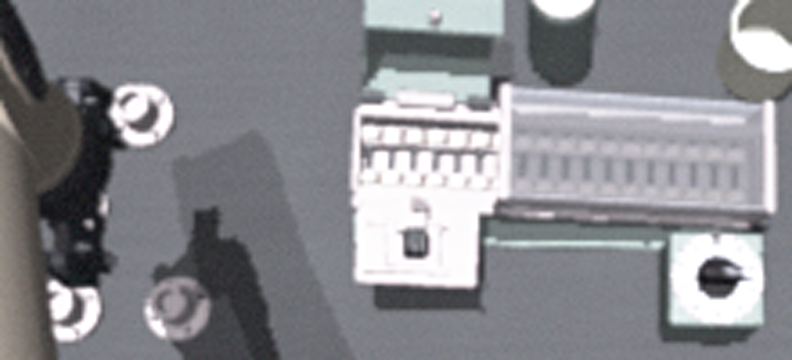

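The cover stands open, the wheels are visible in the mouth, and the latch is home. I'll take the first hub now.

move_arm(commands="1 0.45 -2 2.5 0 0 0;1 0.45 -2 2.5 0 0 0.5;1 0 0 3 0 0 0;1 0 0 3 0 0 0;1 0 0 3 0 0 0;1 0 0 2.5 0 0 0;1 0 0 2.5 0 0 0;1 0 0 2.5 0 0 0;1 0 0 2.4 0 0 0;1 0 0 0 0 0 0")

```text
t: 6.47
eef_pos: [0.4657, 0.2258, 0.0161]
tool_rot: [-0.001, 0.731, 0.683, -0.004]
contact_force: [-0.7, -1.0, 0.9]
gripper_width: 0.998
```

Run:
```python
from go import *
to((.4675,.2355,.019),ori(),"hub")
snap("scene","s4",(380,120,480,220),6)
```

```text
hub t 6.5 pos [0.4657 0.2258 0.0161] F [-0.7 -1.   0.9] g 1.0
  rot(tool deg) [-0.4  0.3 -0.6] then shift in final tool axes cm [ 0.98  0.13 -0.29] | in current axes [ 0.98  0.12 -0.29]
```

View pics/s4.png

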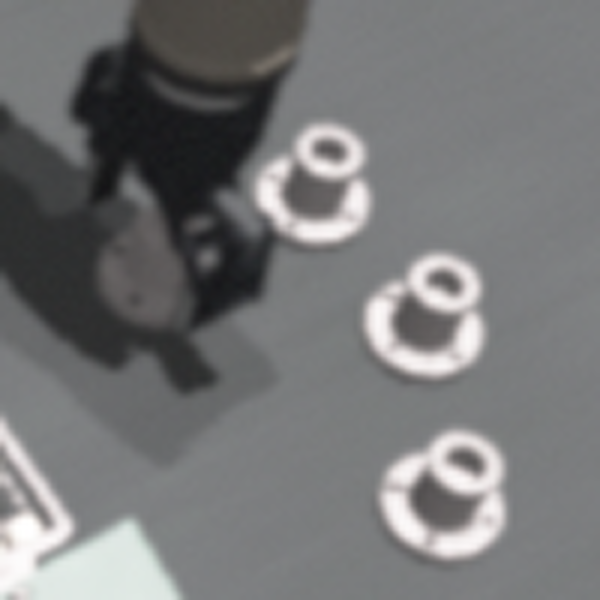

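The jaws straddle the hub, which sits a bit towards +y. I'll nudge over, close and lift.

move_arm(commands="1 0.5 0.1 -0.2 0 0 0;1 0.45 0 -0.1 0 0 0;1 0 0 0 0 0 0;0 0 0 0 0 0 0;0 0 0 0 0 0 0;0 0 0 0 0 0 0;0 0 0 0 0 0 0;0 0 0 0 0 0 0;0 0 0 0 0 0 0;0 0 0 0 0 0 0;0 0 0 0 0 0 0", force=50)

```text
t: 7.43
eef_pos: [0.4693, 0.2378, 0.023]
tool_rot: [-0.001, 0.73, 0.683, -0.001]
contact_force: [-3.8, -0.1, 7.2]
gripper_width: 0.382
```

move_arm(commands="0 0 0 -1 0 0 0;0 0 0 -2 0 0 0;0 0 0 -3 0 0 0;0 0 0 -3 0 0 0;0 0 0 -3 0 0 0;0 0 0 -3 0 0 0;0 0 0 -3 0 0 0;0 0 0 -3 0 0 0;0 0 0 0 0 0 0")

```text
t: 8.18
eef_pos: [0.4731, 0.2385, 0.2384]
tool_rot: [0.0, 0.731, 0.683, 0.005]
contact_force: [0.8, 0.3, -2.8]
gripper_width: 0.379
```

Run:
```python
from go import *
Oz=ori(8)
# TCP is h above hub underside along tool axis
h=19
to(W((0,303,h+40)),Oz,"above mouth")
to(W((0,303,h+1)),Oz,"release")
```

```text
above mouth t 8.2 pos [0.4731 0.2385 0.2384] F [ 0.8  0.3 -2.8] g 0.38
  rot(tool deg) [ 0.4  7.6 -0.6] then shift in final tool axes cm [-25.2   12.39   4.57] | in current axes [-24.24  12.59   7.96]
release t 8.2 pos [0.4731 0.2385 0.2384] F [ 0.8  0.3 -2.8] g 0.38
  rot(tool deg) [ 0.4  7.6 -0.6] then shift in final tool axes cm [-25.2   12.39   8.47] | in current axes [-23.72  12.55  11.83]
```

move_arm(commands="0 0 0 0 0.2 3.8 -0.3;0 0 0 0 0.2 3.8 -0.3;0 -2.8 1.38 0.4 0 0 0;0 -2.8 1.38 0.4 0 0 0;0 -2.8 1.38 0.4 0 0 0;0 -2.8 1.38 0.5 0 0 0;0 -2.8 1.38 0.5 0 0 0;0 -2.8 1.38 0.5 0 0 0;0 -2.8 1.38 0.5 0 0 0;0 -2.8 1.38 0.5 0 0 0;0 -2.8 1.35 0.5 0 0 0;0 0 0 0 0 0 0")

```text
t: 9.18
eef_pos: [0.5799, -0.0209, 0.155]
tool_rot: [-0.046, 0.728, 0.683, 0.044]
contact_force: [-0.1, -1.0, -3.1]
gripper_width: 0.379
```

move_arm(commands="0 0 0 0 0 0 0;0 0 0 0 0 0 0;0 0 0 0 0 0 0")

```text
t: 9.43
eef_pos: [0.5792, -0.0116, 0.1566]
tool_rot: [-0.048, 0.724, 0.686, 0.046]
contact_force: [-0.6, 0.5, -3.5]
gripper_width: 0.383
```

Run:
```python
from go import *
Oz=ori(8); h=23
to(W((0,303,h+1)),Oz,"release")
snap("scene","s5",(310,130,430,230),6)
```

```text
release t 9.4 pos [ 0.5792 -0.0116  0.1566] F [-0.6  0.5 -3.5] g 0.38
  rot(tool deg) [-0.4  0.4  0.1] then shift in final tool axes cm [0.06 0.36 3.36] | in current axes [0.09 0.39 3.36]
```

View pics/s5.png

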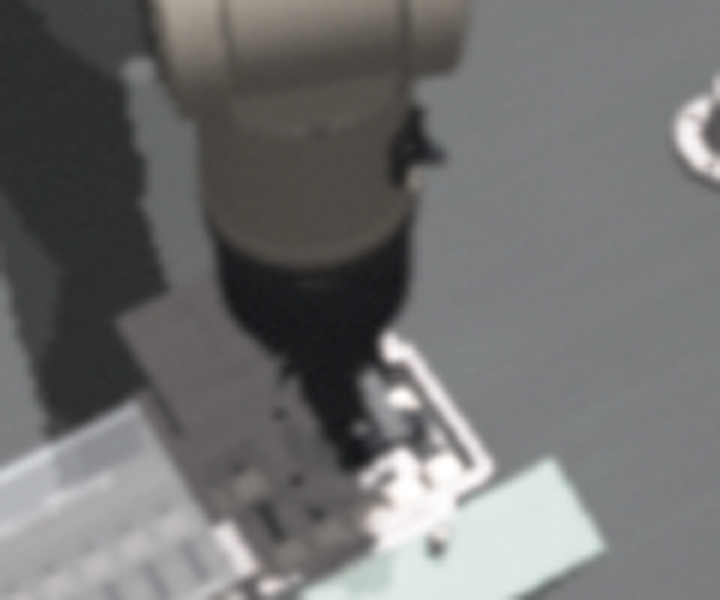

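move_arm(commands="0 0.05 0.18 0.8 0 0 0;0 0.04 0.18 0.8 0 0 0;0 0 0 0.6 0 0 0;0 0 0 0.3 0 0 0;0 0 0 0 0 0 0;0 0 0 0 0 0 0")

```text
t: 9.98
eef_pos: [0.5833, -0.0089, 0.1319]
tool_rot: [-0.048, 0.725, 0.686, 0.046]
contact_force: [-0.1, -1.0, -2.8]
gripper_width: 0.38
```

move_arm(commands="0 0 0 0.2 0 0 0;0 0 0 0.2 0 0 0;0 0 0 0 0 0 0;0 0 0 0 0 0 0")

```text
t: 10.32
eef_pos: [0.5835, -0.0084, 0.1283]
tool_rot: [-0.048, 0.725, 0.686, 0.046]
contact_force: [1.4, -0.0, -3.3]
gripper_width: 0.38
```

Run:
```python
from go import *
Oz=ori(8); h=23
to(W((0,303,h+1)),Oz,"release")
```

```text
release t 10.3 pos [ 0.5835 -0.0084  0.1283] F [ 1.4 -0.  -3.3] g 0.38
  rot(tool deg) [-0.4  0.4  0. ] then shift in final tool axes cm [ 0.11 -0.04  0.51] | in current axes [ 0.12 -0.04  0.51]
```

move_arm(commands="0 0 0 0.15 0 0 0;0 0 0 0.15 0 0 0;0 0 0 0 0 0 0;0 0 0 0 0 0 0")

```text
t: 10.65
eef_pos: [0.5834, -0.0079, 0.1252]
tool_rot: [-0.048, 0.725, 0.686, 0.046]
contact_force: [0.2, -0.5, -3.7]
gripper_width: 0.379
```

move_arm(commands="0 0 0 0.1 0 0 0;0 0 0 0 0 0 0;0 0 0 0 0 0 0")

```text
t: 10.9
eef_pos: [0.5837, -0.008, 0.1247]
tool_rot: [-0.048, 0.725, 0.685, 0.046]
contact_force: [-1.5, -1.1, 0.3]
gripper_width: 0.382
```

move_arm(commands="0 0 0 0.1 0 0 0;0 0 0 0 0 0 0;0 0 0 0 0 0 0")

```text
t: 11.15
eef_pos: [0.5837, -0.0081, 0.1244]
tool_rot: [-0.048, 0.725, 0.685, 0.046]
contact_force: [-4.0, -0.1, 9.0]
gripper_width: 0.388
```

Run:
```python
from go import *
Oz=ori(8); h=23
to(W((0,303,h)),Oz,"release")
```

```text
release t 11.2 pos [ 0.5837 -0.0081  0.1244] F [-4.  -0.1  9. ] g 0.39
  rot(tool deg) [-0.3  0.4  0. ] then shift in final tool axes cm [ 0.14 -0.07  0.22] | in current axes [ 0.14 -0.06  0.22]
```

Contact came about 2 mm from the predicted height, so the hub is on the wheels. I'll ease up slightly and release.

move_arm(commands="0 0 0 -0.1 0 0 0;0 0 0 0 0 0 0;0.65 0 0 0 0 0 0;0.65 0 0 0 0 0 0;0.65 0 0 0 0 0 0;0.65 0 0 0 0 0 0;0.65 0 0 0 0 0 0;0.65 0 0 -1 0 0 0;0.65 0 0 -2 0 0 0;0.65 0 0 -2 0 0 0;0.65 0 0 -3 0 0 0;0.65 0 0 -3 0 0 0")

```text
t: 12.15
eef_pos: [0.5829, -0.0228, 0.2348]
tool_rot: [-0.048, 0.725, 0.685, 0.046]
contact_force: [0.3, -0.4, 0.5]
gripper_width: 0.648
```

move_arm(commands="1 3 -0.5 0 0 -3.8 0;1 3 -0.5 0 0 -3.8 0;1 3 -0.8 0 0 0 0;1 3 -0.8 0 0 0 0;1 3 -0.8 0 0 0 0;1 3 -0.8 0 0 0 0;1 3 -0.8 0 0 0 0;1 3 -0.8 0 0 0 0;1 0 0 0 0 0 0;1 0 0 0 0 0 0")

```text
t: 12.98
eef_pos: [0.5382, 0.2224, 0.2401]
tool_rot: [-0.002, 0.725, 0.689, -0.002]
contact_force: [-0.3, -0.8, -0.1]
gripper_width: 1.0
```

Run:
```python
from go import *
to((.470,.340,.10),ori(),"hubB")
to((.5685,.3375,.10),ori(),"hubC")
to((.658,.2755,.10),ori(),"hubD")
snap("scene","x");snap("top","x2")
a=np.load("cam_top.npz")["img"][130:230,180:400];b=np.load("cam_scene.npz")["img"][130:285,230:470]
a=cv2.resize(a,None,fx=2.8,fy=2.8,interpolation=2);b=cv2.resize(b,None,fx=2,fy=2,interpolation=2)
c=np.zeros((a.shape[0]+b.shape[0],max(a.shape[1],b.shape[1]),3),np.uint8);c[:a.shape[0],:a.shape[1]]=a;c[a.shape[0]:,:b.shape[1]]=b
cv2.imwrite("pics/c1.png",c)
```

```text
hubB t 13.0 pos [0.5382 0.2224 0.2401] F [-0.3 -0.8 -0.1] g 1.0
  rot(tool deg) [-0.4 -0.   0.3] then shift in final tool axes cm [11.36 -7.49 14.01] | in current axes [11.39 -7.33 14.06]
hubC t 13.0 pos [0.5382 0.2224 0.2401] F [-0.3 -0.8 -0.1] g 1.0
  rot(tool deg) [-0.4 -0.   0.3] then shift in final tool axes cm [11.67  2.36 14.01] | in current axes [11.65  2.52 14.  ]
hubD t 13.0 pos [0.5382 0.2224 0.2401] F [-0.3 -0.8 -0.1] g 1.0
  rot(tool deg) [-0.4 -0.   0.3] then shift in final tool axes cm [ 5.99 11.65 14.01] | in current axes [ 5.92 11.77 13.94]
```

View pics/c1.png

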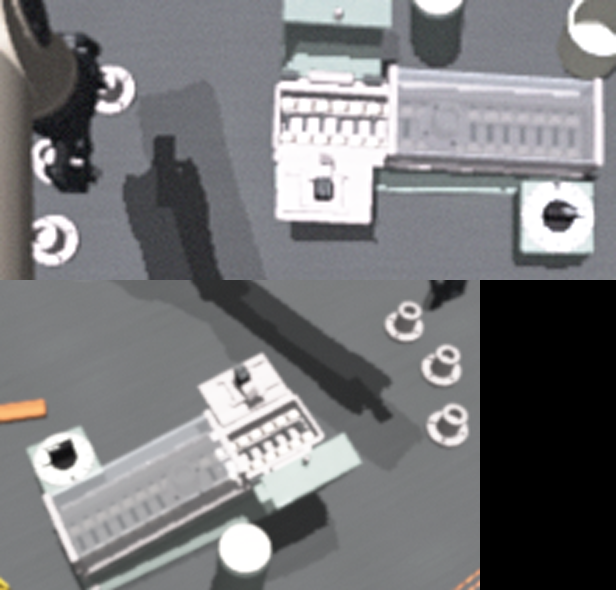

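Hub 1 is running down under the hood (top part of the view, about 440,125), and the other three haven't moved. Next is hub C.

move_arm(commands="1 2.9 0.6 0 0 0 0;1 2.9 0.6 0 0 0 0.3;1 2.9 0.65 0 0 0 0;1 2.95 0.65 0 0 0 0;1 0 0 3 0 0 0;1 0 0 3 0 0 0;1 0 0 3 0 0 0;1 0 0 3 0 0 0;1 0 0 1.5 0 0 0;1 0 0 0 0 0 0;1 0 0 0 0 0 0")

```text
t: 14.0
eef_pos: [0.5704, 0.333, 0.1046]
tool_rot: [-0.002, 0.729, 0.684, -0.003]
contact_force: [1.1, 0.2, 0.7]
gripper_width: 1.001
```

```bash
cat > chk.py <<'E'
# compare hub patches of the scene/top view to the initial ones (normalised correlation search)
from h import *
hubs=dict(A=(.4675,.2355),B=(.470,.340),C=(.5685,.3375),D=(.658,.2755))
def chk(names):
  for n in("scene","top"):
    f=cv2.imread("pics/s0.png" if n=="scene" else "pics/t0.png"); im=bot.read_camera(n)["img"][:,:,::-1].copy()
    for k in names:
        u,v=proj(n,(*hubs[k],.025))[0].round().astype(int)
        r=cv2.matchTemplate(im[v-35:v+36,u-35:u+36],f[v-13:v+14,u-13:u+14],cv2.TM_CCOEFF_NORMED); _,m,_,l=cv2.minMaxLoc(r)
        print(n,k,"match",round(m,2),"shift px",l[0]-22,l[1]-22)
E
python3 - <<'E'
from go import *
from chk import chk
to((.5685,.3375,.025),ori(),"hubC")
chk("BCD")
E
```

```text
hubC t 14.0 pos [0.5704 0.333  0.1046] F [1.1 0.2 0.7] g 1.0
  rot(tool deg) [-0.4  0.1 -0.3] then shift in final tool axes cm [ 0.43 -0.21  7.96] | in current axes [ 0.44 -0.16  7.96]
scene B match 0.62 shift px 0 0
scene C match 0.57 shift px -19 -22
scene D match 0.92 shift px 0 0
top B match 0.72 shift px 0 0
top C match 0.47 shift px 0 0
top D match 0.94 shift px 0 0
```

move_arm(commands="1 0.4 -0.15 2.5 0 0 0;1 0 0 2.5 0 0 0;1 0 0 1.5 0 0 0;1 0 0 1.4 0 0 0;1 0 0 0 0 0 0;1 0 0 0 0 0 0;0 0 0 0 0 0 0;0 0 0 0 0 0 0;0 0 0 0 0 0 0;0 0 0 0 0 0 0;0 0 0 0 0 0 0;0 0 0 0 0 0 0")

```text
t: 15.1
eef_pos: [0.5681, 0.3394, 0.0265]
tool_rot: [-0.003, 0.728, 0.685, -0.002]
contact_force: [-1.8, -0.6, 6.0]
gripper_width: 0.382
```

move_arm(commands="0 0 0 0 0 0 0;0 0 0 0 0 0 0;0 0 0 -1 0 0 0;0 0 0 -2 0 0 0;0 0 0 -3 0 0 0;0 0 0 -3 0 0 0;0 0 0 -3 0 0 0;0 0 0 -3 0 0 0;0 0 0 -3 0 0 0;0 0 0 -3 0 0 0;0 0 0 0 0 0 0;0 0 0 0 0 0 0")

```text
t: 16.1
eef_pos: [0.5699, 0.3391, 0.2376]
tool_rot: [-0.002, 0.728, 0.685, -0.0]
contact_force: [1.0, -0.6, -4.6]
gripper_width: 0.381
```

Run:
```python
from go import *
to(W((0,303,25+25)),ori(8),"above")
```

```text
above t 16.1 pos [0.5699 0.3391 0.2376] F [ 1.  -0.6 -4.6] g 0.38
  rot(tool deg) [-0.2  7.9 -0.2] then shift in final tool axes cm [-35.69   3.29   3.91] | in current axes [-34.8    3.46   8.74]
```

move_arm(commands="0 0 0 0 0 3.95 0;0 0 0 0 0 3.95 0;0 -3.57 0.33 0.39 0 0 0;0 -3.57 0.33 0.39 0 0 0;0 -3.57 0.33 0.39 0 0 0;0 -3.57 0.33 0.39 0 0 0;0 -3.57 0.33 0.39 0 0 0;0 -3.57 0.33 0.39 0 0 0;0 -3.57 0.33 0.39 0 0 0;0 -3.57 0.33 0.39 0 0 0;0 -3.57 0.33 0.39 0 0 0;0 -3.57 0.33 0.39 0 0 0")

```text
t: 17.1
eef_pos: [0.5786, -0.012, 0.1455]
tool_rot: [-0.051, 0.727, 0.684, 0.047]
contact_force: [0.8, 0.5, -4.3]
gripper_width: 0.383
```

move_arm(commands="0 0 0 0 0 0 0;0 0 0 0 0 0 0;0 0 0 0 0 0 0;0 0 0 0 0 0 0")

```text
t: 17.43
eef_pos: [0.5799, -0.0089, 0.1469]
tool_rot: [-0.05, 0.726, 0.684, 0.048]
contact_force: [0.4, 0.1, -4.2]
gripper_width: 0.38
```

Run:
```python
from go import *
to(W((0,303,28.5)),ori(8),"contact")
```

```text
contact t 17.4 pos [ 0.5799 -0.0089  0.1469] F [ 0.4  0.1 -4.2] g 0.38
  rot(tool deg) [-0.4  0.1 -0.2] then shift in final tool axes cm [-0.08  0.31  1.91] | in current axes [-0.07  0.32  1.9 ]
```

move_arm(commands="0 0 0.35 0 0 0 0;0 0 0 0.5 0 0 0;0 0 0 0.5 0 0 0;0 0 0 0.4 0 0 0;0 0 0 0.1 0 0 0;0 0 0 0 0 0 0;0 0 0 0 0 0 0")

```text
t: 18.02
eef_pos: [0.5836, -0.0079, 0.1323]
tool_rot: [-0.05, 0.726, 0.684, 0.048]
contact_force: [-1.5, -0.4, -2.0]
gripper_width: 0.381
```

move_arm(commands="0 0 0 0.15 0 0 0;0 0 0 0 0 0 0;0 0 0 0 0 0 0")

```text
t: 18.27
eef_pos: [0.5837, -0.0079, 0.1307]
tool_rot: [-0.05, 0.726, 0.684, 0.048]
contact_force: [-1.2, -0.2, -4.5]
gripper_width: 0.377
```

move_arm(commands="0 0 0 0.15 0 0 0;0 0 0 0 0 0 0;0 0 0 0 0 0 0")

```text
t: 18.52
eef_pos: [0.5836, -0.0081, 0.1294]
tool_rot: [-0.05, 0.727, 0.684, 0.048]
contact_force: [-1.3, 0.6, -4.9]
gripper_width: 0.379
```

Run:
```python
from go import *
to(W((0,303,28.5)),ori(8),"contact")
```

```text
contact t 18.5 pos [ 0.5836 -0.0081  0.1294] F [-1.3  0.6 -4.9] g 0.38
  rot(tool deg) [-0.4  0.1 -0.2] then shift in final tool axes cm [ 0.07 -0.06  0.16] | in current axes [ 0.07 -0.06  0.16]
```

move_arm(commands="0 0 0 0.1 0 0 0;0 0 0 0 0 0 0;0 0 0 0 0 0 0")

```text
t: 18.77
eef_pos: [0.5837, -0.0081, 0.1287]
tool_rot: [-0.05, 0.727, 0.684, 0.048]
contact_force: [-2.8, 0.1, -3.4]
gripper_width: 0.38
```

move_arm(commands="0 0 0 0.1 0 0 0;0 0 0 0 0 0 0;0 0 0 0 0 0 0")

```text
t: 19.02
eef_pos: [0.5838, -0.0081, 0.128]
tool_rot: [-0.05, 0.727, 0.683, 0.048]
contact_force: [-4.7, 0.6, 1.0]
gripper_width: 0.377
```

On the wheels again, at z 0.128 as predicted. Releasing.

move_arm(commands="0 0 -0.05 0 0 0 0;0 0 0 0 0 0 0;0.65 0 0 0 0 0 0;0.65 0 0 0 0 0 0;0.65 0 0 0 0 0 0;0.65 0 0 0 0 0 0;0.65 0 0 0 0 0 0;0.65 0 0 -1 0 0 0;0.65 0 0 -2 0 0 0;0.65 0 0 -2 0 0 0;0.65 0 0 -3 0 0 0;0.65 0 0 -3 0 0 0")

```text
t: 20.02
eef_pos: [0.5829, -0.0235, 0.2382]
tool_rot: [-0.05, 0.727, 0.683, 0.048]
contact_force: [0.1, 0.2, -0.1]
gripper_width: 0.655
```

move_arm(commands="1 3 0 0 0 -3.9 0;1 3 0 0 0 -3.9 0;1 3 0.4 0 0 0 0;1 3 0.4 0 0 0 0;1 3 0.6 0 0 0 0;1 3 0.6 0 0 0 0;1 3 0.6 0 0 0 0;1 3 0.6 0 0 0 0;1 0 0 0 0 0 0;1 0 0 0 0 0 0")

```text
t: 20.85
eef_pos: [0.6298, 0.2168, 0.2432]
tool_rot: [-0.003, 0.727, 0.687, -0.001]
contact_force: [0.2, -0.6, 0.2]
gripper_width: 0.999
```

Run:
```python
from go import *
from chk import chk
to((.658,.2755,.10),ori(),"hubD")
to((.470,.340,.10),ori(),"hubB")
chk("BD")
snap("top","t5",(280,130,400,230),6)
```

```text
hubD t 20.9 pos [0.6298 0.2168 0.2432] F [ 0.2 -0.6  0.2] g 1.0
  rot(tool deg) [-0.3 -0.1  0. ] then shift in final tool axes cm [ 6.03  2.48 14.32] | in current axes [ 6.    2.57 14.32]
hubB t 20.9 pos [0.6298 0.2168 0.2432] F [ 0.2 -0.6  0.2] g 1.0
  rot(tool deg) [-0.3 -0.1  0. ] then shift in final tool axes cm [ 11.39 -16.65  14.32] | in current axes [ 11.37 -16.56  14.45]
scene B match 0.93 shift px 0 0
scene D match 1.0 shift px 0 0
top B match 0.92 shift px 0 0
top D match 0.53 shift px 0 0
```

View pics/t5.png

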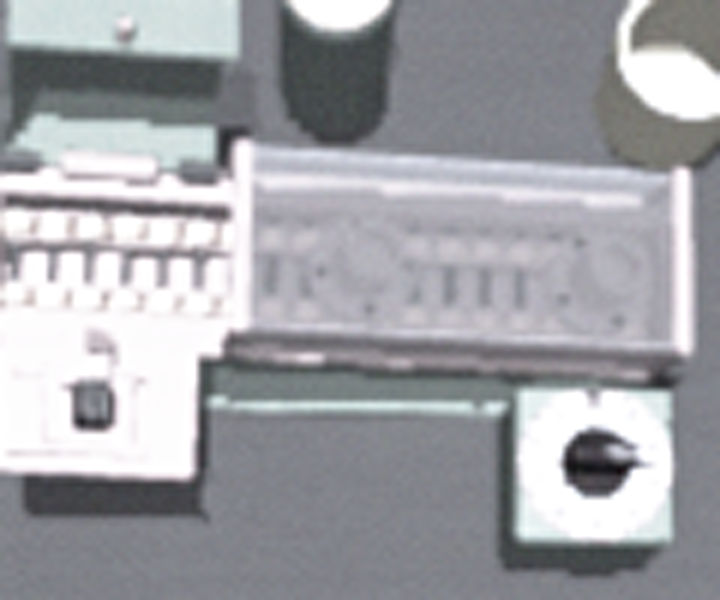

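Hub 1 is at the stop (600,265) and hub 2 is rolling (365,260). The dial's zero mark is on the far side (593,395), and the pointer is to the right (650,463). Now hub D.

move_arm(commands="1 2 0.85 2 0 0 0;1 2 0.85 2 0 0 0;1 2 0.85 2 0 0 0;1 0 0 3 0 0 0;1 0 0 3 0 0 0;1 0 0 2.3 0 0 0;1 0 0 0 0 0 0;1 0 0 0 0 0 0")

```text
t: 21.67
eef_pos: [0.6577, 0.2711, 0.0997]
tool_rot: [-0.003, 0.729, 0.685, -0.003]
contact_force: [0.7, 0.8, 0.8]
gripper_width: 1.001
```

Run:
```python
from go import *
to((.658,.2755,.026),ori(),"hubD")
```

```text
hubD t 21.7 pos [0.6577 0.2711 0.0997] F [0.7 0.8 0.8] g 1.0
  rot(tool deg) [-0.4 -0.  -0.3] then shift in final tool axes cm [0.44 0.   7.37] | in current axes [0.44 0.06 7.37]
```

move_arm(commands="1 0.4 0 2.2 0 0 0;1 0 0 2.2 0 0 0;1 0 0 1.5 0 0 0;1 0 0 1.4 0 0 0;1 0 0 0 0 0 0;1 0 0 0 0 0 0;0 0 0 0 0 0 0;0 0 0 0 0 0 0;0 0 0 0 0 0 0;0 0 0 0 0 0 0;0 0 0 0 0 0 0;0 0 0 0 0 0 0")

```text
t: 22.67
eef_pos: [0.6582, 0.2772, 0.028]
tool_rot: [-0.003, 0.728, 0.685, -0.001]
contact_force: [-3.0, 0.3, 5.5]
gripper_width: 0.378
```

move_arm(commands="0 0 0 0 0 0 0;0 0 0 0 0 0 0;0 0 0 -1 0 0 0;0 0 0 -2 0 0 0;0 0 0 -3 0 0 0;0 0 0 -3 0 0 0;0 0 0 -3 0 0 0;0 0 0 -3 0 0 0;0 0 0 -3 0 0 0;0 0 0 -3 0 0 0;0 0 0 0 0 0 0;0 0 0 0 0 0 0")

```text
t: 23.67
eef_pos: [0.6599, 0.2764, 0.2389]
tool_rot: [-0.002, 0.728, 0.685, 0.0]
contact_force: [-1.0, 0.1, -4.6]
gripper_width: 0.379
```

Run:
```python
from go import *
to(W((0.5,303,25+25)),ori(8),"above")
```

```text
above t 23.7 pos [0.6599 0.2764 0.2389] F [-1.   0.1 -4.6] g 0.38
  rot(tool deg) [-0.2  7.8 -0.2] then shift in final tool axes cm [-30.01  -6.     4.84] | in current axes [-29.1   -5.85   8.89]
```

move_arm(commands="0 0 -2.2 0 0 3.9 0;0 0 -2.2 0 0 3.9 0;0 -2.5 -1.6 0.48 0 0 0;0 -3.1 0 0.48 0 0 0;0 -3.1 0 0.48 0 0 0;0 -3.1 0 0.48 0 0 0;0 -3.1 0 0.48 0 0 0;0 -3.1 0 0.48 0 0 0;0 -3.1 0 0.48 0 0 0;0 -3.1 0 0.48 0 0 0;0 -3.1 0 0.48 0 0 0;0 -2.7 0 0.48 0 0 0")

```text
t: 24.67
eef_pos: [0.5788, -0.012, 0.1463]
tool_rot: [-0.05, 0.727, 0.683, 0.046]
contact_force: [0.4, -0.2, -3.7]
gripper_width: 0.379
```

move_arm(commands="0 0 0 0 0 0 0;0 0 0 0 0 0 0;0 0 0 0 0 0 0;0 0 0 0 0 0 0")

```text
t: 25.0
eef_pos: [0.5806, -0.0084, 0.1479]
tool_rot: [-0.05, 0.726, 0.684, 0.048]
contact_force: [0.0, -0.3, -2.5]
gripper_width: 0.38
```

Run:
```python
from go import *
to(W((0.5,303,28.5)),ori(8),"contact")
```

```text
contact t 25.0 pos [ 0.5806 -0.0084  0.1479] F [ 0.  -0.3 -2.5] g 0.38
  rot(tool deg) [-0.4  0.1 -0.2] then shift in final tool axes cm [-0.15  0.29  2.  ] | in current axes [-0.14  0.31  2.  ]
```

move_arm(commands="0 0 0.28 0 0 0 0;0 0 0 0.5 0 0 0;0 0 0 0.5 0 0 0;0 0 0 0.4 0 0 0;0 0 0 0.3 0 0 0;0 0 0 0.1 0 0 0;0 0 0 0 0 0 0;0 0 0 0 0 0 0")

```text
t: 25.67
eef_pos: [0.584, -0.0074, 0.1306]
tool_rot: [-0.049, 0.727, 0.684, 0.048]
contact_force: [-0.2, -0.5, -3.4]
gripper_width: 0.374
```

move_arm(commands="0 0 0 0.1 0 0 0;0 0 0 0 0 0 0;0 0 0 0 0 0 0")

```text
t: 25.92
eef_pos: [0.584, -0.0074, 0.1299]
tool_rot: [-0.049, 0.727, 0.684, 0.048]
contact_force: [-0.7, 0.8, -3.8]
gripper_width: 0.376
```

move_arm(commands="0 0 0 0.1 0 0 0;0 0 0 0 0 0 0;0 0 0 0 0 0 0")

```text
t: 26.17
eef_pos: [0.5841, -0.0075, 0.1294]
tool_rot: [-0.049, 0.727, 0.683, 0.048]
contact_force: [-2.5, -0.9, 5.4]
gripper_width: 0.375
```

Contact at the expected height (grip was 1.5 mm higher). Releasing.

move_arm(commands="0 0 -0.05 -0.05 0 0 0;0 0 0 0 0 0 0;0.65 0 0 0 0 0 0;0.65 0 0 0 0 0 0;0.65 0 0 0 0 0 0;0.65 0 0 0 0 0 0;0.65 0 0 0 0 0 0;0.65 0 0 -1 0 0 0;0.65 0 0 -2 0 0 0;0.65 0 0 -2 0 0 0;0.65 0 0 -3 0 0 0;0.65 0 0 -3 0 0 0")

```text
t: 27.17
eef_pos: [0.5826, -0.0228, 0.2397]
tool_rot: [-0.05, 0.727, 0.683, 0.048]
contact_force: [0.8, 0.2, 0.4]
gripper_width: 0.646
```

move_arm(commands="1 3 0 0 0 -3.9 0;1 3 0 0 0 -3.9 0;1 3 -1.6 0 0 0 0;1 3 -1.6 0 0 0 0;1 3 -1.6 0 0 0 0;1 3 -1.6 0 0 0 0;1 3 -1.6 0 0 0 0;1 3 -1.6 0 0 0 0;1 0 0 0 0 0 0;1 0 0 0 0 0 0")

```text
t: 28.0
eef_pos: [0.501, 0.2249, 0.246]
tool_rot: [-0.003, 0.727, 0.687, -0.001]
contact_force: [0.0, -0.6, 0.1]
gripper_width: 1.0
```

Run:
```python
from go import *
from chk import chk
to((.470,.340,.026),ori(),"hubB")
chk("B")
```

```text
hubB t 28.0 pos [0.501  0.2249 0.246 ] F [ 0.  -0.6  0.1] g 1.0
  rot(tool deg) [-0.4 -0.1  0.1] then shift in final tool axes cm [11.32 -3.75 22.  ] | in current axes [11.27 -3.61 22.05]
scene B match 1.0 shift px 0 0
top B match 0.45 shift px 0 0
```

move_arm(commands="1 2.85 -0.9 1 0 0 0;1 2.85 -0.9 1 0 0 0;1 2.85 -0.9 1 0 0 0;1 2.75 -0.95 1 0 0 0;1 0 0 3 0 0 0;1 0 0 3 0 0 0;1 0 0 2 0 0 0;1 0 0 2 0 0 0;1 0 0 0 0 0 0;1 0 0 0 0 0 0")

```text
t: 28.93
eef_pos: [0.4722, 0.3361, 0.1056]
tool_rot: [-0.002, 0.729, 0.684, -0.002]
contact_force: [-0.3, 0.3, 0.3]
gripper_width: 1.0
```

Run:
```python
from go import *
from chk import chk
to((.470,.340,.026),ori(),"hubB")
chk("B")
```

```text
hubB t 28.9 pos [0.4722 0.3361 0.1056] F [-0.3  0.3  0.3] g 1.0
  rot(tool deg) [-0.4  0.  -0.4] then shift in final tool axes cm [ 0.38 -0.24  7.96] | in current axes [ 0.38 -0.19  7.97]
scene B match 0.33 shift px 5 -18
top B match 0.47 shift px 0 0
```

move_arm(commands="1 0.4 -0.2 2.5 0 0 0;1 0 0 2.5 0 0 0;1 0 0 1.5 0 0 0;1 0 0 1.4 0 0 0;1 0 0 0 0 0 0;1 0 0 0 0 0 0;0 0 0 0 0 0 0;0 0 0 0 0 0 0;0 0 0 0 0 0 0;0 0 0 0 0 0 0;0 0 0 0 0 0 0;0 0 0 0 0 0 0")

```text
t: 30.03
eef_pos: [0.4691, 0.3425, 0.0278]
tool_rot: [-0.003, 0.728, 0.685, -0.001]
contact_force: [-2.9, -1.7, 8.0]
gripper_width: 0.378
```

move_arm(commands="0 0 0 0 0 0 0;0 0 0 0 0 0 0;0 0 0 -1 0 0 0;0 0 0 -2 0 0 0;0 0 0 -3 0 0 0;0 0 0 -3 0 0 0;0 0 0 -3 0 0 0;0 0 0 -3 0 0 0;0 0 0 -3 0 0 0;0 0 0 -3 0 0 0;0 0 0 0 0 0 0;0 0 0 0 0 0 0")

```text
t: 31.03
eef_pos: [0.471, 0.3419, 0.2384]
tool_rot: [-0.003, 0.728, 0.685, 0.0]
contact_force: [-0.3, 0.5, -4.6]
gripper_width: 0.382
```

Run:
```python
from go import *
to(W((0.5,303,25+25)),ori(8),"above")
```

```text
above t 31.0 pos [0.471  0.3419 0.2384] F [-0.3  0.5 -4.6] g 0.38
  rot(tool deg) [-0.2  7.8 -0.2] then shift in final tool axes cm [-35.42  13.23   4.03] | in current axes [-34.5   13.4    8.71]
```

move_arm(commands="0 -1 0.7 0 0 3.9 0;0 -1 0.7 0 0 3.9 0;0 -3.34 1.21 0.4 0 0 0;0 -3.34 1.21 0.4 0 0 0;0 -3.34 1.21 0.4 0 0 0;0 -3.34 1.21 0.4 0 0 0;0 -3.34 1.21 0.4 0 0 0;0 -3.34 1.21 0.4 0 0 0;0 -3.34 1.21 0.4 0 0 0;0 -3.34 1.21 0.4 0 0 0;0 -3.34 1.1 0.3 0 0 0;0 -3.34 1.1 0.3 0 0 0")

```text
t: 32.03
eef_pos: [0.5799, -0.0129, 0.1492]
tool_rot: [-0.051, 0.727, 0.683, 0.046]
contact_force: [0.8, 0.7, -3.0]
gripper_width: 0.378
```

move_arm(commands="0 0 0 0 0 0 0;0 0 0 0 0 0 0;0 0 0 0 0 0 0;0 0 0 0 0 0 0")

```text
t: 32.37
eef_pos: [0.5806, -0.0097, 0.1508]
tool_rot: [-0.051, 0.726, 0.684, 0.047]
contact_force: [0.1, 1.0, -4.2]
gripper_width: 0.379
```

Run:
```python
from go import *
to(W((0.5,303,29.5)),ori(8),"contact")
```

```text
contact t 32.4 pos [ 0.5806 -0.0097  0.1508] F [ 0.1  1.  -4.2] g 0.38
  rot(tool deg) [-0.5  0.1 -0.2] then shift in final tool axes cm [-0.05  0.28  2.2 ] | in current axes [-0.05  0.3   2.2 ]
```

move_arm(commands="0 0 0.28 0.2 0 0 0;0 0 0 0.5 0 0 0;0 0 0 0.5 0 0 0;0 0 0 0.4 0 0 0;0 0 0 0.3 0 0 0;0 0 0 0.2 0 0 0;0 0 0 0 0 0 0;0 0 0 0 0 0 0")

```text
t: 33.03
eef_pos: [0.5834, -0.0107, 0.1391]
tool_rot: [-0.051, 0.727, 0.683, 0.05]
contact_force: [-35.3, -6.0, 72.0]
gripper_width: 0.375
```

move_arm(commands="0 0 0 0.1 0 0 0;0 0 0 0 0 0 0;0 0 0 0 0 0 0")

```text
t: 33.28
eef_pos: [0.5834, -0.0108, 0.1388]
tool_rot: [-0.051, 0.727, 0.683, 0.05]
contact_force: [-39.0, -5.6, 78.9]
gripper_width: 0.38
```

There's an unexpected obstruction about 10 mm high. I'll back up and look.

move_arm(commands="0 0 0 -1 0 0 0;0 0 0 -1.5 0 0 0;0 0 0 -2 0 0 0;0 0 0 -2 0 0 0;0 0 0 0 0 0 0;0 0 0 0 0 0 0")

```text
t: 33.78
eef_pos: [0.5848, -0.0168, 0.1946]
tool_rot: [-0.049, 0.726, 0.684, 0.049]
contact_force: [-0.6, -0.5, -4.9]
gripper_width: 0.377
```

Run:
```python
from go import *
to(W((0.5,303,29.5)),ori(8),"contact")
snap("top","x2");snap("scene","x")
a=np.load("cam_top.npz")["img"][130:230,270:400];b=np.load("cam_scene.npz")["img"][120:230,310:430]
a=cv2.resize(a,None,fx=3.5,fy=3.5,interpolation=2);b=cv2.resize(b,None,fx=3,fy=3,interpolation=2)
h=max(a.shape[0],b.shape[0])
p=lambda i:cv2.copyMakeBorder(i,0,h-i.shape[0],0,0,0)
cv2.imwrite("pics/c2.png",np.hstack([p(a)[:, :430],p(b)]))
```

```text
contact t 33.8 pos [ 0.5848 -0.0168  0.1946] F [-0.6 -0.5 -4.9] g 0.38
  rot(tool deg) [-0.2  0.1 -0.2] then shift in final tool axes cm [ 0.01 -0.18  6.64] | in current axes [ 0.02 -0.15  6.64]
```

View pics/c2.png

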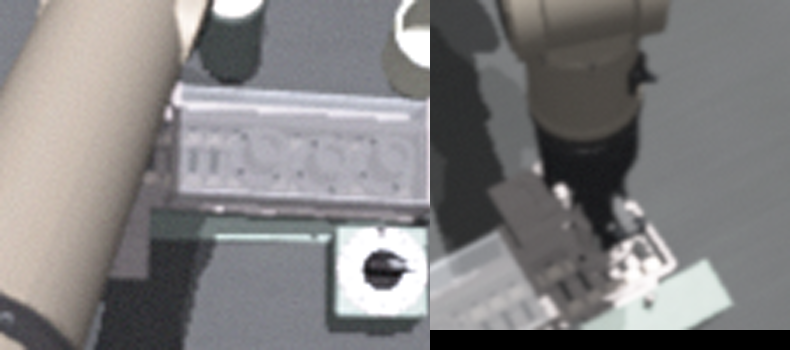

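All three hubs are queued at the stop, so the fourth probably caught the far rail's edge (−x reaction). I'll retry about 1.5 mm nearer, gently.

move_arm(commands="0 0 -0.32 0 0 0 0;0 0 0 1.5 0 0 0;0 0 0 1.5 0 0 0;0 0 0 1 0 0 0;0 0 0 0.5 0 0 0;0 0 0 0 0 0 0;0 0 0 0 0 0 0")

```text
t: 34.47
eef_pos: [0.5811, -0.0111, 0.1496]
tool_rot: [-0.05, 0.727, 0.683, 0.048]
contact_force: [1.0, -0.4, -3.1]
gripper_width: 0.376
```

Run:
```python
from go import *
o,r=cur(); print("lane tcp",(R.inv().apply(o["eef_pos"]-t)*1000).round(1))
to(W((-1,303,29.5)),ori(8),"contact")
```

```text
lane tcp [ -1.8 302.   50.5]
contact t 34.5 pos [ 0.5811 -0.0111  0.1496] F [ 1.  -0.4 -3.1] g 0.38
  rot(tool deg) [-0.4  0.1 -0.3] then shift in final tool axes cm [0.1  0.08 2.1 ] | in current axes [0.1  0.09 2.1 ]
```

move_arm(commands="0 0 0.05 0.3 0 0 0;0 0 0 0.2 0 0 0;0 0 0 0 0 0 0;0 0 0 0 0 0 0")

```text
t: 34.8
eef_pos: [0.5818, -0.0103, 0.145]
tool_rot: [-0.049, 0.727, 0.684, 0.048]
contact_force: [-0.4, -0.3, -4.1]
gripper_width: 0.378
```

move_arm(commands="0 0 0 0.2 0 0 0;0 0 0 0 0 0 0;0 0 0 0 0 0 0")

```text
t: 35.05
eef_pos: [0.5817, -0.01, 0.1428]
tool_rot: [-0.05, 0.727, 0.684, 0.048]
contact_force: [0.5, -0.3, -4.6]
gripper_width: 0.376
```

move_arm(commands="0 0 0 0.2 0 0 0;0 0 0 0 0 0 0;0 0 0 0 0 0 0")

```text
t: 35.3
eef_pos: [0.5816, -0.0097, 0.1407]
tool_rot: [-0.05, 0.727, 0.684, 0.048]
contact_force: [0.5, 0.7, -3.5]
gripper_width: 0.378
```

move_arm(commands="0 0 0 0.2 0 0 0;0 0 0 0 0 0 0;0 0 0 0 0 0 0")

```text
t: 35.55
eef_pos: [0.5817, -0.0094, 0.1387]
tool_rot: [-0.05, 0.727, 0.684, 0.048]
contact_force: [0.3, -0.4, -3.7]
gripper_width: 0.383
```

move_arm(commands="0 0 0 0.2 0 0 0;0 0 0 0 0 0 0;0 0 0 0 0 0 0")

```text
t: 35.8
eef_pos: [0.5817, -0.0091, 0.1368]
tool_rot: [-0.05, 0.727, 0.684, 0.048]
contact_force: [0.4, 0.2, -4.4]
gripper_width: 0.379
```

move_arm(commands="0 0 0 0.2 0 0 0;0 0 0 0 0 0 0;0 0 0 0 0 0 0")

```text
t: 36.05
eef_pos: [0.5817, -0.0089, 0.1348]
tool_rot: [-0.05, 0.727, 0.684, 0.048]
contact_force: [1.5, 0.4, -3.9]
gripper_width: 0.377
```

Now 4 mm past the earlier block and still free.

move_arm(commands="0 0 0 0.2 0 0 0;0 0 0 0 0 0 0;0 0 0 0 0 0 0")

```text
t: 36.3
eef_pos: [0.5818, -0.0086, 0.1328]
tool_rot: [-0.049, 0.727, 0.684, 0.048]
contact_force: [-0.2, -1.3, -3.1]
gripper_width: 0.377
```

move_arm(commands="0 0 0 0.15 0 0 0;0 0 0 0 0 0 0;0 0 0 0 0 0 0")

```text
t: 36.55
eef_pos: [0.5818, -0.0084, 0.1314]
tool_rot: [-0.049, 0.727, 0.684, 0.048]
contact_force: [0.3, -0.6, -2.8]
gripper_width: 0.381
```

move_arm(commands="0 0 0 0.1 0 0 0;0 0 0 0 0 0 0;0 0 0 0 0 0 0")

```text
t: 36.8
eef_pos: [0.5818, -0.0083, 0.1304]
tool_rot: [-0.049, 0.727, 0.684, 0.048]
contact_force: [0.3, -0.2, -3.3]
gripper_width: 0.381
```

move_arm(commands="0 0 0 0.1 0 0 0;0 0 0 0 0 0 0;0 0 0 0 0 0 0")

```text
t: 37.05
eef_pos: [0.5819, -0.0082, 0.1296]
tool_rot: [-0.049, 0.727, 0.684, 0.048]
contact_force: [-0.6, -0.1, -3.1]
gripper_width: 0.379
```

move_arm(commands="0 0 0 0.1 0 0 0;0 0 0 0 0 0 0;0 0 0 0 0 0 0")

```text
t: 37.3
eef_pos: [0.582, -0.0083, 0.1292]
tool_rot: [-0.049, 0.727, 0.683, 0.048]
contact_force: [-1.7, -1.3, 5.2]
gripper_width: 0.381
```

move_arm(commands="0 0 0 0.1 0 0 0;0 0 0 0 0 0 0;0 0 0 0 0 0 0")

```text
t: 37.55
eef_pos: [0.5822, -0.0085, 0.1289]
tool_rot: [-0.049, 0.727, 0.683, 0.049]
contact_force: [-3.1, -0.8, 11.2]
gripper_width: 0.377
```

move_arm(commands="0 0 0 0.1 0 0 0;0 0 0 0 0 0 0;0 0 0 0 0 0 0")

```text
t: 37.8
eef_pos: [0.5823, -0.0085, 0.1287]
tool_rot: [-0.049, 0.727, 0.683, 0.049]
contact_force: [-5.9, -2.1, 18.1]
gripper_width: 0.384
```

Seated on the wheels. Backing off the preload and releasing.

move_arm(commands="0 0 0 -0.2 0 0 0;0 0 0 0 0 0 0;0.65 0 0 0 0 0 0;0.65 0 0 0 0 0 0;0.65 0 0 0 0 0 0;0.65 0 0 0 0 0 0;0.65 0 0 0 0 0 0;0.65 0 0 -1 0 0 0;0.65 0 0 -2 0 0 0;0.65 0 0 -2 0 0 0;0.65 0 0 -3 0 0 0;0.65 0 0 -3 0 0 0")

```text
t: 38.8
eef_pos: [0.581, -0.0235, 0.2388]
tool_rot: [-0.05, 0.727, 0.683, 0.048]
contact_force: [1.4, 0.9, -0.1]
gripper_width: 0.651
```

Run:
```python
from go import *
import numpy as np
# cover edge over angle in lane frame
for th in (1.85,1.6,1.3,1.0,.7,.4,.2,0):
    a,b=-90,49.5; c,s=np.cos(th),np.sin(th)
    x,z=48+a*c+b*s,20-a*s+b*c
    print(th,"lane",round(x,1),round(z,1),"normal",round(s,2),round(c,2),"world",W((x,303,z)).round(4))
o,r=cur(); print(o["eef_pos"],o["q"].round(2))
```

```text
1.85 lane 120.4 92.9 normal 0.96 -0.28 world [ 0.7028 -0.023   0.1917]
1.6 lane 100.1 108.5 normal 1.0 -0.03 world [ 0.6824 -0.024   0.2072]
1.3 lane 71.6 120.0 normal 0.96 0.27 world [ 0.6539 -0.024   0.2185]
1.0 lane 41.0 122.5 normal 0.84 0.54 world [ 0.6233 -0.0226  0.221 ]
0.7 lane 11.1 115.8 normal 0.64 0.76 world [ 0.5934 -0.0199  0.2144]
0.4 lane -15.6 100.6 normal 0.39 0.92 world [ 0.5669 -0.0163  0.1994]
0.2 lane -30.4 86.4 normal 0.2 0.98 world [ 0.5523 -0.0135  0.1852]
0 lane -42.0 69.5 normal 0.0 1.0 world [ 0.5408 -0.0105  0.1685]
[ 0.58097279 -0.02353823  0.23877335] [-0.48  0.37  0.64  1.81 -0.4   1.09  0.26]
```

Run:
```python
from go import *
snap("top","x3")
f=lambda P:(R.inv().apply(P-t)*1000).round(0)
P=ray("top",(335,126),.17); print("can",P.round(3),f(np.r_[P[:2],.1]))
o,r=cur(); print("tcp lane",f(o["eef_pos"]))
to(W((150,305,165)),ori(8),"over far side")
crop("top","t6",(280,130,400,230),6)
```

```text
can [ 0.714 -0.129  0.17 ] [138. 186.  17.]
tcp lane [  2. 301. 147.]
over far side t 38.9 pos [ 0.5844 -0.0255  0.2452] F [ 3.2 -2.8  5.2] g 0.65
  rot(tool deg) [ 0.2  0.1 -0.3] then shift in final tool axes cm [ 0.37 14.77 -1.78] | in current axes [ 0.45 14.77 -1.73]
```

View pics/t6.png

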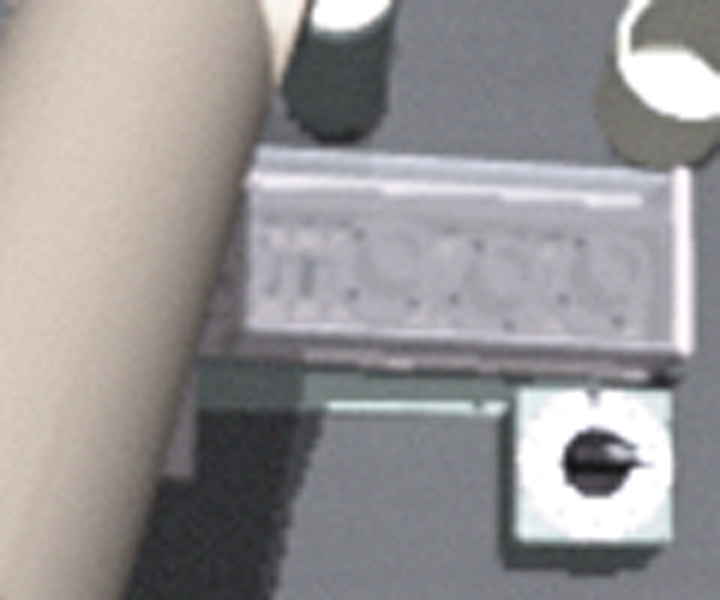

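Three hubs are queued under the hood; the fourth is hidden by the arm and probably still running. The can reaches lane y of about 218, so the far side is clear. Moving there.

move_arm(commands="0 0 0 -1 0 0 0;0 0 0 -0.8 0 0 0;0 0.3 2 0 0 0 0;0 0.3 2 0 0 0 0;0 0.3 2 0 0 0 0;0 0.3 2 0 0 0 0;0 0 2 0 0 0 0;0 0 2 0 0 0 0;0 0 2 0 0 0 0;0 0 1 0 0 0 0;0 0 0 0 0 0 0;0 0 0 0 0 0 0")

```text
t: 39.85
eef_pos: [0.7314, -0.0229, 0.2547]
tool_rot: [-0.05, 0.727, 0.683, 0.047]
contact_force: [0.2, -0.3, 1.0]
gripper_width: -0.0
```

```bash
cat >> go.py <<'E'
def lane():
    o,_=cur(); print("t",round(o["t"],1),"tcp lane",(R.inv().apply(o["eef_pos"]-t)*1000).round(1),"F",o["contact_force"].round(1))
E
python3 - <<'E'
from go import *
lane()
to(W((152,312,78)),ori(8),"behind")
snap("scene","s6",(310,120,430,230),5)
E
```

```text
t 39.9 tcp lane [149.  313.5 155.1] F [ 0.2 -0.3  1. ]
behind t 39.9 pos [ 0.7314 -0.0229  0.2547] F [ 0.2 -0.3  1. ] g -0.0
  rot(tool deg) [-0.5  0.1 -0.3] then shift in final tool axes cm [-0.15  0.3   7.71] | in current axes [-0.13  0.36  7.71]
```

View pics/s6.png

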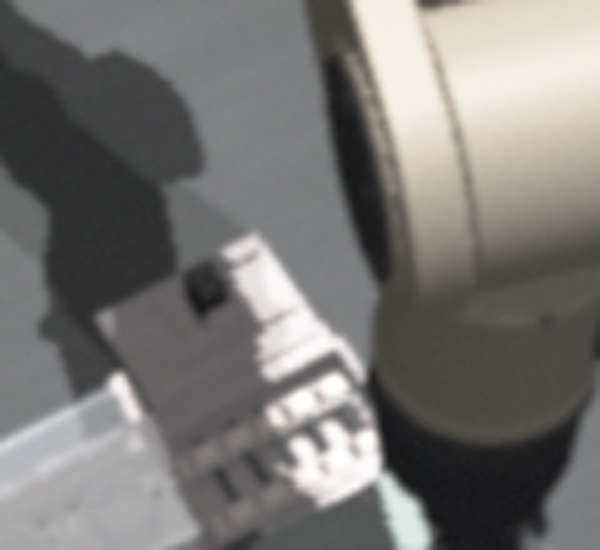

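The mouth is empty, so the fourth hub has run under the hood. Going down behind the cover and pushing it over.

move_arm(commands="0 0 0.35 2 0 0 0;0 0 0 2 0 0 0;0 0 0 2 0 0 0;0 0 0 1.2 0 0 0;0 0 0 0 0 0 0;0 0 0 0 0 0 0")

```text
t: 40.4
eef_pos: [0.735, -0.013, 0.1847]
tool_rot: [-0.05, 0.727, 0.684, 0.048]
contact_force: [0.5, -0.1, 1.0]
gripper_width: -0.0
```

move_arm(commands="0 0 -1 0 0 0 0;0 0 -1 0 0 0 0;0 0 -1 0 0 0 0;0 0 0 0 0 0 0")

```text
t: 40.73
eef_pos: [0.71, -0.0128, 0.1908]
tool_rot: [-0.044, 0.727, 0.683, 0.053]
contact_force: [8.2, -1.8, 5.8]
gripper_width: 0.002
```

Run:
```python
from go import *
lane()
```

```text
t 40.7 tcp lane [127.  313.3  90.6] F [ 8.2 -1.8  5.8]
```

move_arm(commands="0 0 -0.4 -0.7 0 0 0;0 0 -0.8 -0.5 0 0 0;0 0 -0.8 -0.5 0 0 0;0 0 -0.8 -0.3 0 0 0;0 0 -0.8 -0.3 0 0 0;0 0 0 0 0 0 0")

```text
t: 41.23
eef_pos: [0.6698, -0.0133, 0.2106]
tool_rot: [-0.048, 0.727, 0.683, 0.05]
contact_force: [3.4, -1.1, 4.7]
gripper_width: 0.001
```

Run:
```python
from go import *
lane()
```

```text
t 41.2 tcp lane [ 86.9 313.4 110.5] F [ 3.4 -1.1  4.7]
```

move_arm(commands="0 0 -0.9 -0.2 0 0 0;0 0 -0.9 -0.1 0 0 0;0 0 -0.9 0 0 0 0;0 0 -0.9 0.1 0 0 0;0 0 -1 0.1 0 0 0;0 0 -1 0.2 0 0 0;0 0 0 0 0 0 0")

```text
t: 41.82
eef_pos: [0.6122, -0.0093, 0.2082]
tool_rot: [-0.05, 0.727, 0.683, 0.048]
contact_force: [-0.4, -2.5, 8.2]
gripper_width: 0.002
```

Run:
```python
from go import *
lane()
```

```text
t 41.8 tcp lane [ 29.2 313.7 108.1] F [-0.4 -2.5  8.2]
```

move_arm(commands="0 0 -0.8 0.3 0 0 0;0 0 -0.8 0.35 0 0 0;0 0 -0.8 0.4 0 0 0;0 0 -0.9 0.4 0 0 0;0 0 -1 0.4 0 0 0;0 0 -1 0.3 0 0 0;0 0 0 0 0 0 0")

```text
t: 42.4
eef_pos: [0.5589, -0.0022, 0.1859]
tool_rot: [-0.051, 0.727, 0.684, 0.048]
contact_force: [-2.2, -1.0, 5.1]
gripper_width: 0.001
```

Run:
```python
from go import *
lane()
```

```text
t 42.4 tcp lane [-24.4 314.6  85.4] F [-2.2 -1.   5.1]
```

move_arm(commands="0 0 -0.6 0.4 0 0 0;0 0 -0.6 0.4 0 0 0;0 0 0 0.3 0 0 0;0 0 0 0 0 0 0")

```text
t: 42.73
eef_pos: [0.5489, -0.0002, 0.1755]
tool_rot: [-0.05, 0.727, 0.684, 0.048]
contact_force: [0.3, 0.0, -0.5]
gripper_width: -0.002
```

move_arm(commands="0 0 0 0.2 0 0 0;0 0 0 0.2 0 0 0;0 0 0 0 0 0 0")

```text
t: 42.98
eef_pos: [0.5473, 0.0004, 0.171]
tool_rot: [-0.051, 0.727, 0.684, 0.047]
contact_force: [-5.4, -0.3, 8.5]
gripper_width: -0.001
```

move_arm(commands="0 0 0 0.2 0 0 0;0 0 0 0 0 0 0;0 0 0 0 0 0 0")

```text
t: 43.23
eef_pos: [0.5471, 0.0005, 0.1704]
tool_rot: [-0.052, 0.727, 0.683, 0.047]
contact_force: [-10.2, -1.3, 19.9]
gripper_width: 0.004
```

Run:
```python
from go import *
lane()
```

```text
t 43.2 tcp lane [-36.3 314.5  69.7] F [-10.2  -1.3  19.9]
```

move_arm(commands="0 0 0 0.15 0 0 0;0 0 0 0 0 0 0;0 0 0 0 0 0 0;0 0 0 0 0 0 0")

```text
t: 43.57
eef_pos: [0.547, 0.0006, 0.1699]
tool_rot: [-0.052, 0.727, 0.683, 0.048]
contact_force: [-14.4, -1.5, 28.8]
gripper_width: 0.0
```

move_arm(commands="0 0 0 -0.5 0 0 0;0 0 0 -0.5 0 0 0;0 0 0 -0.5 0 0 0;0 0 0 0 0 0 0;0 0 0 0 0 0 0")

```text
t: 43.98
eef_pos: [0.5488, -0.0013, 0.1826]
tool_rot: [-0.05, 0.727, 0.684, 0.048]
contact_force: [0.5, 1.2, 0.1]
gripper_width: -0.002
```

Run:
```python
from go import *
lane()
```

```text
t 44.0 tcp lane [-34.6 314.5  82.1] F [0.5 1.2 0.1]
```

Zero force after lifting, so the latch holds the cover. Now a close look at the dial.

Run:
```python
from go import *
snap("top","x4");snap("scene","x5")
a=np.load("cam_top.npz")["img"][187:227,360:400];b=np.load("cam_scene.npz")["img"][200:240,240:280]
c=np.load("cam_scene.npz")["img"][140:240,300:420]
f=lambda i,s:cv2.resize(i,None,fx=s,fy=s,interpolation=2)
a=f(a,10);b=f(b,10);c=f(c,1.9);c=cv2.copyMakeBorder(c,0,0,0,800-c.shape[1],0)
cv2.imwrite("pics/d1.png",np.vstack([np.hstack([a,b]),c]))
```

```text
(no output)
```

View pics/d1.png

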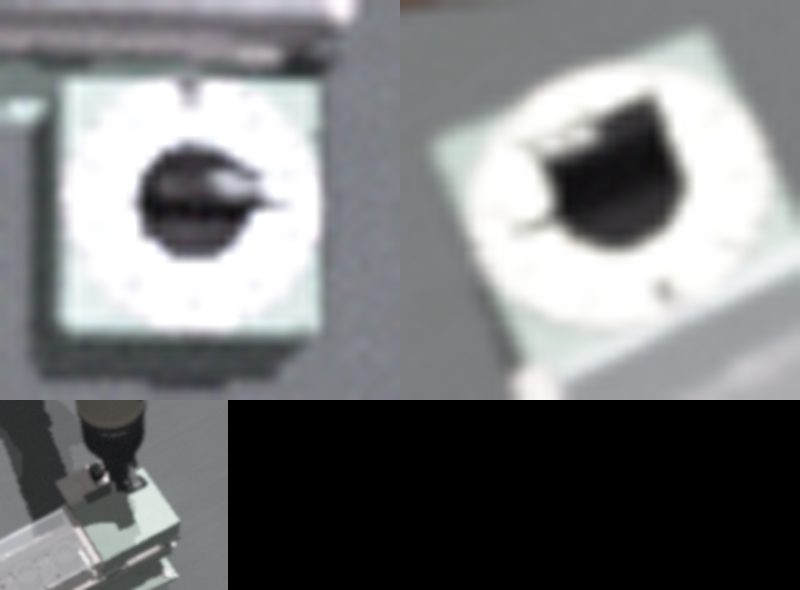

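Run:
```python
from go import *
from scipy.optimize import least_squares
T=lambda p:np.array(p)/10+[360,187]-.45
S=lambda p:np.array(p)/10+[200,200]-.45
def tri(a,b):
    f=lambda P:np.r_[proj("top",P)[0]-a,proj("scene",P)[0]-b]
    r=least_squares(f,ray("top",a,.08));return r.x
pts=dict(disc=((193,205),(618,195)),zero=((190,90),(665,290)),tip=((285,205),(515,230)),boxNE=((320,80),(797,240)),boxNW=((62,80),(530,390)),boxSE=((320,330),(700,28)),boxSW=((60,330),(435,140)))
X={}
for k,(a,b) in pts.items(): X[k]=tri(T(a),S(b));print(k,X[k].round(4))
z=np.mean([X[k][2] for k in X]);print("z",z)
for n,F,i in(("top",T,0),("scene",S,1)):
    c=ray(n,F(pts["disc"][i]),z)
    for k in("zero","tip"):
        d=ray(n,F(pts[k][i]),z)-c; print(n,k,c.round(4),"az deg",np.rad2deg(np.arctan2(d[1],d[0])).round(1),"r",np.hypot(*d[:2]).round(4))
    e=ray(n,F(pts["boxNW"][i]),z)-ray(n,F(pts["boxSW"][i]),z);print(" box az",np.rad2deg(np.arctan2(e[1],e[0])))
    e=ray(n,F(pts["boxNE"][i]),z)-ray(n,F(pts["boxSE"][i]),z);print(" box az",np.rad2deg(np.arctan2(e[1],e[0])))
lane()
```

```text
disc [ 0.4648 -0.264   0.1001]
zero [ 0.5007 -0.2651  0.106 ]
tip [ 0.4631 -0.2928  0.1046]
boxNE [ 0.5099 -0.2597  0.1371]
boxNW [ 0.4993 -0.2757  0.0621]
boxSE [ 0.4326 -0.256   0.1276]
boxSW [ 0.417  -0.2668  0.0674]
z 0.10069768926189245
top zero [ 0.465  -0.2629  0.1007] az deg -1.7 r 0.0374
top tip [ 0.465  -0.2629  0.1007] az deg -91.6 r 0.0292
 box az -3.221915780105653
 box az -3.527430821853776
scene zero [ 0.4648 -0.2648  0.1007] az deg -2.0 r 0.0326
scene tip [ 0.4648 -0.2648  0.1007] az deg -98.3 r 0.029
 box az -5.599776942051559
 box az -4.48018046865736
t 44.1 tcp lane [-34.8 314.5  81.8] F [-0.3 -0.  -0.2]
```

Scene crop (bottom left of that picture): cover shut. The dial centre is at about (0.465, -0.264), disc z 0.10, zero azimuth about −3°, pointer about −94° (≈ +90° clockwise). My current jaw orientation already matches the bar.

move_arm(commands="0.4 0 0 -3 0 0 0;0.4 0 0 -3 0 0 0;0.4 0 0 0 0 -4 0;0.4 0 0 0 0 -4 0;0.4 -3 -0.8 0 0 0 0;0.4 -3 -0.8 0 0 0 0;0.4 -3 -0.8 0 0 0 0;0.4 -3 -0.8 0 0 0 0;0.4 -3 -0.8 0 0 0 0;0.4 -3 -0.8 0 0 0 0;0.4 -3 -0.8 0 0 0 0;0.4 -3 -0.8 0 0 0 0")

```text
t: 45.08
eef_pos: [0.4695, -0.2464, 0.2428]
tool_rot: [-0.002, 0.728, 0.685, -0.003]
contact_force: [-0.1, 1.3, 1.0]
gripper_width: 0.402
```

move_arm(commands="0.4 0 0 0 0 0 0;0.4 0 0 0 0 0 0;0.4 0 0 0 0 0 0")

```text
t: 45.33
eef_pos: [0.4704, -0.2447, 0.2427]
tool_rot: [-0.002, 0.728, 0.685, -0.003]
contact_force: [0.3, 0.4, 0.8]
gripper_width: 0.397
```

Run:
```python
from go import *
to((.465,-.264,.16),ori(),"dial")
print(cur()[0]["q"].round(2))
```

```text
dial t 45.3 pos [ 0.4704 -0.2447  0.2427] F [0.3 0.4 0.8] g 0.4
  rot(tool deg) [-0.4  0.1 -0.2] then shift in final tool axes cm [-1.95 -0.43  8.27] | in current axes [-1.95 -0.37  8.27]
[-0.28  0.28  0.78  1.92 -0.23  1.03  0.54]
```

move_arm(commands="0.4 -1 -0.2 2 0 0 0;0.4 -0.95 -0.2 2 0 0 0;0.4 0 0 2 0 0 0;0.4 0 0 2 0 0 0;0.4 0 0 0 0 0 0;0.4 0 0 0 0 0 0")

```text
t: 45.83
eef_pos: [0.4647, -0.2632, 0.1625]
tool_rot: [-0.003, 0.728, 0.686, -0.003]
contact_force: [0.5, -0.4, 0.5]
gripper_width: 0.4
```

Run:
```python
from go import *
to((.465,-.264,.12),ori(),"dial")
```

```text
dial t 45.8 pos [ 0.4647 -0.2632  0.1625] F [ 0.5 -0.4  0.5] g 0.4
  rot(tool deg) [-0.5  0.1 -0.1] then shift in final tool axes cm [-0.08  0.03  4.25] | in current axes [-0.07  0.07  4.25]
```

move_arm(commands="0.4 0 0 1 0 0 0;0.4 0 0 1 0 0 0;0.4 0 0 1 0 0 0;0.4 0 0 0 0 0 0;0.4 0 0 0 0 0 0")

```text
t: 46.25
eef_pos: [0.4641, -0.2645, 0.1326]
tool_rot: [-0.002, 0.728, 0.685, -0.003]
contact_force: [1.0, -0.1, 0.4]
gripper_width: 0.396
```

move_arm(commands="0.4 0 0 0.6 0 0 0;0.4 0 0 0.5 0 0 0;0.4 0 0 0 0 0 0;0.4 0 0 0 0 0 0")

```text
t: 46.58
eef_pos: [0.4642, -0.2647, 0.1219]
tool_rot: [-0.002, 0.728, 0.685, -0.003]
contact_force: [0.7, -0.0, 0.5]
gripper_width: 0.398
```

move_arm(commands="0 0 0 0 0 0 0;0 0 0 0 0 0 0;0 0 0 0 0 0 0;0 0 0 0 0 0 0;0 0 0 0 0 0 0;0 0 0 0 0 0 0", force=30)

```text
t: 47.08
eef_pos: [0.4645, -0.2649, 0.1224]
tool_rot: [-0.002, 0.728, 0.685, -0.003]
contact_force: [-0.8, 0.3, 4.3]
gripper_width: 0.148
```

Run:
```python
from go import *
o,r=cur();print(o["eef_pos"].round(4),o["contact_force"].round(1),o["torque"].round(2),o["gripper_width"])
print("tool x az",np.rad2deg(np.arctan2(*r.as_matrix()[1::-1,0])))
```

```text
[ 0.4645 -0.2649  0.1224] [-0.8  0.3  4.3] [0.02 0.2  0.03] 0.14836795450309964
tool x az 86.51784405356338
```

move_arm(commands="0 0 0 0 0 0 -7;0 0 0 0 0 0 -7;0 0 0 0 0 0 -7;0 0 0 0 0 0 -7;0 0 0 0 0 0 -7;0 0 0 0 0 0 -7;0 0 0 0 0 0 -7;0 0 0 0 0 0 -7;0 0 0 0 0 0 -7;0 0 0 0 0 0 -7;0 0 0 0 0 0 -7;0 0 0 0 0 0 -7")

```text
t: 48.08
eef_pos: [0.4666, -0.2633, 0.1225]
tool_rot: [-0.001, 0.079, 0.997, -0.0]
contact_force: [4.3, 4.4, -0.1]
gripper_width: 0.141
```

move_arm(commands="0 0 0 0 0 0 -6.5;0 0 0 0 0 0 0;0 0 0 0 0 0 0;0 0 0 0 0 0 0")

```text
t: 48.42
eef_pos: [0.4667, -0.263, 0.1224]
tool_rot: [-0.002, 0.025, 1.0, -0.0]
contact_force: [5.9, 4.8, 0.8]
gripper_width: 0.142
```

Run:
```python
from go import *
o,r=cur();print(o["eef_pos"].round(4),o["contact_force"].round(1),o["torque"].round(2),o["gripper_width"],o["q"].round(2))
print("tool x az",np.rad2deg(np.arctan2(*r.as_matrix()[1::-1,0])))
```

```text
[ 0.4667 -0.263   0.1224] [5.9 4.8 0.8] [ 0.93 -1.06  0.06] 0.14248394850894344 [ 0.18  0.4   0.27  2.   -0.15  0.77  2.06]
tool x az 177.12896425783146
```

Pointer direction is about −2.9°. Releasing, raising and clearing away.

move_arm(commands="0.4 0 0 0 0 0 0;0.4 0 0 0 0 0 0;0.4 0 0 0 0 0 0;0.4 0 0 -1 0 0 0;0.4 0 0 -2 0 0 0;0.4 0 0 -3 0 0 0;0.4 0 0 -3 0 0 0;0.4 0 0 -3 0 0 0;0.4 0 0 -2 0 0 0;0.4 0 0 0 0 0 0;0.4 0 0 0 0 0 0")

```text
t: 49.33
eef_pos: [0.4657, -0.2651, 0.2638]
tool_rot: [-0.002, 0.026, 1.0, -0.001]
contact_force: [0.2, 0.1, -0.6]
gripper_width: 0.4
```

move_arm(commands="0.4 0 -3.5 0 0 0 0;0.4 0 -3.5 0 0 0 0;0.4 0 -3.5 0 0 0 0;0.4 0 -3.5 0 0 0 0;0.4 0 -3.5 0 0 0 0;0.4 0 -3.5 0 0 0 0;0.4 0 0 0 0 0 0;0.4 0 0 0 0 0 0;0.4 0 0 0 0 0 0")

```text
t: 50.08
eef_pos: [0.4539, -0.4735, 0.2609]
tool_rot: [-0.004, 0.026, 1.0, 0.0]
contact_force: [0.0, 0.6, -0.3]
gripper_width: 0.405
```

Run:
```python
from go import *
print(cur()[0]["eef_pos"])
snap("top","x6");snap("scene","x7")
tt=np.load("cam_top.npz")["img"];ss=np.load("cam_scene.npz")["img"]
f=lambda i,s:cv2.resize(i,None,fx=s,fy=s,interpolation=2)
a=f(tt[187:227,360:400],7);b=f(ss[200:240,240:280],7);c=f(tt[130:230,270:400],2.15)[:215,:280];d=f(ss[140:240,240:400],1.75)[:175,:280]
d2=f(tt[160:200,270:400],1)
row2=np.hstack([f(tt[135:215,272:400],3.1)[:248,:396],f(ss[140:240,240:400],2.48)[:248,:396]])
row1=np.hstack([a,b]);w=max(row1.shape[1],row2.shape[1]);p=lambda i:cv2.copyMakeBorder(i,0,0,0,w-i.shape[1],0)
cv2.imwrite("pics/f1.png",np.vstack([p(row1),p(row2)]))
```

```text
[ 0.45386763 -0.4734601   0.26094835]
```

View pics/f1.png

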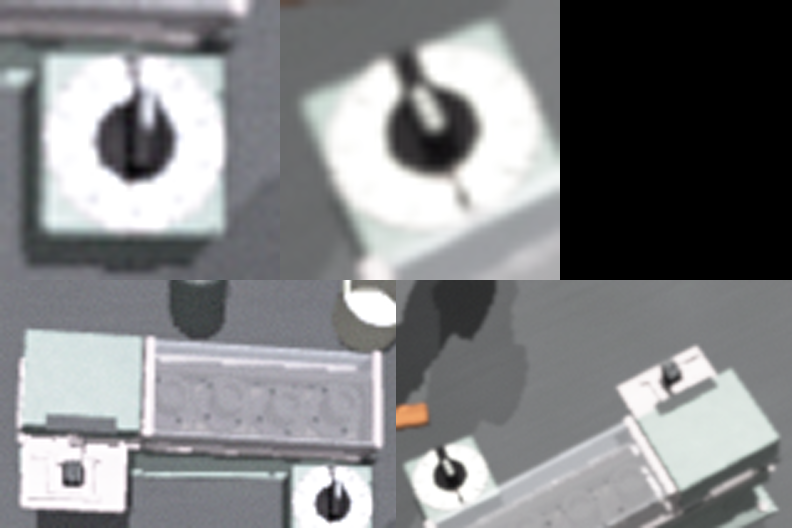

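The pointer meets the zero mark in both views (top view about 132,65). Four hubs are queued under the hood, the cover is shut and the latch is home. Handing in.

```bash
python3 -c "
from station import bot
print(bot.hand_in())"
```

```text
the job is handed in; nothing more can be done
None
```

The job is done and handed in at about 50 s of the 210 s limit. I slid the latch so the cover sprang open, set all four hubs (only four were present) flange down in the lane, and pressed the cover shut. I then turned the count dial back about 90°.

**Last checks, from both cameras:**
- **Hubs:** all four are queued at the stop under the hood.
- **Cover and latch:** the cover lies shut and the latch is at home. There was no force on the tool when it lifted off, so the latch is holding the cover.
- **Dial:** the pointer meets the zero mark. The grip ended at about −2.9°, against −2° to −3.3° measured for the mark, so it could be about a degree off.
- **Robot:** the arm stands clear of everything.

**What went wrong:** on its first try the fourth hub caught the edge of the far rail, and the wrist force reached about 79 N (limit 120 N). I lifted it, moved about 2 mm nearer and set it down gently. I can't rule out that this press also counts against the 40 N limit on the arm or gripper body, but the load was on the held hub. No hub was seen to be knocked aside, and I didn't touch the other things on the bench.

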